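# Clear the magnifier off the dose counter and log a dose with the tablet tube

## Robot

A 6-joint arm with a two-finger parallel gripper is mounted at the origin on the work surface. World frame = base frame: x ahead of the robot, y to its left, z up, the work surface at z = 0. Lengths are in mm, angles in rad, forces in N, time in s.
With the tool pointing down it reaches from about 350 to 775 mm from the base axis. Payload 7.3 kg.
Tool frame: the origin (TCP) lies at the very end of the fingers, on their centre line; the grasp point (between the pads) lies 19 mm behind it; z points along the fingers, y is the line along which they close (so a half turn about z gives the same grasp; the last joint's range is limited). The gripper opens to 92 mm and grips with 3 to 60 N. Pads are 19 mm wide; open, the fingers measure 130 mm over their backs; the gripper's body (75 mm by 190 mm) begins 47 mm behind the grasp point.
Start: joints at [-1.297, 0.342, 1.524, -0, 1.275, -0.146], TCP at [214.003, -479.428, 194.441] pointing down, gripper open.
Joint ranges: [-2.53, 2.53], [-0.77, 2.02], [0.04, 2.7], [-1, 4.14], [0.28, 2.66], [-3.11, 3.11]. Speed limits (rad/s): [2.57, 2.57, 3.14, 3.14, 3.14, 3.14].

## Interface

Orientations are given as [roll, pitch, yaw] about the fixed x, y, z axes, in that order (R = Rz(yaw) Ry(pitch) Rx(roll)).
In Python, from plant import bot gives the robot as it stands.
- The arm moves only by the tool apply_moves, never from a script. Its argument "motion" is text: rows parted by semicolons, each of 4 numbers parted by spaces: the shift along the tool's x, y, z in m, then the turn about the tool's z in degrees. A call has 1 to 8 rows; each row shifts and turns the commanded pose from where the row before left it, along the tool's axes as they then stand; what a row does not reach is not made up. A row lasts 1/8 s, in which the tool goes at most 62.5 mm and 10.7 degrees, less where a joint would pass 70% of its speed; a pose out of reach is approached as far as the arm can. A call with a gripper value outside its range is refused whole. "fingers" is the opening, from -1 (shut) to 1 (fully open), set as the call begins (left out, the last holds). The fingers move at their own pace and stop on an object; the grip force is fixed at half the most. Time passes only in rows, so rows that do not move let the fingers close. It gives the time, the measured TCP pose, the force, the opening and the grip force at its end, in the units of the state.
- bot.get_obs(): the state, without advancing time (a new reading comes with each control period).
- bot.capture(name): name is "scene" or "top" or "wrist"; returns a dict with "img" (400x640x3 uint8, blue, green, red), "range_z" (400x640 float32, mm along the optical axis (not along the pixel's ray), 0 where there is no reading), "fx", "fy", "cx", "cy" (pixels), "world_from_camera" (4x4, takes a point from camera to world coordinates); the wrist camera has in their place "mount" (4x4, takes a point from camera to tool coordinates, whose origin is the TCP and whose axes are the flange's). Camera axes: x right, y down, z forward; pixel columns grow to the right and rows downward; lengths in mm; the calibration is good to about 2 mm. A picture is of the moment at which its call begins: read the wrist's pose just before it.
- bot.close_job(): hands the job in; it is judged then, once.
Trained networks look in a picture, given as the dict that the camera call returned (one of the last four; its "shot" number tells which), for a name from the list of things; names that differ only in an ending like _2 or _b are one class to them, and where a whole thing is asked for, a point or a joint stands for the part that bears it (a point fixed in the world has none). Each returns a list of dicts, best first, with "p" (0 to 1); they miss things now and then, are a little off and sometimes report something else, mostly with a low value. They report only what shows in the picture. A call takes as long as a camera call. They do not tell look-alikes from the thing itself.
- bot.cut_out(picture, thing): "pixels" (400x640 bool, what is visible of it) and "point" ([column, row] in pixels, amid what is visible of it).
The state is a dict: "time": time; "joint_positions": joint angles; "dq": joint speeds; "tau": joint torques, N m; "tool_pos": TCP position; "tcp_rot": TCP orientation; "contact_force": force on the tool from outside, world axes, zero at the start; "moment": the same for the moment, N m; "grip_width": finger opening in mm; "finger_force": force on a finger pad.
Only numpy, scipy, OpenCV 4.12 (cv2) and the standard library are available. Lean on these libraries where they do the work, as an engineer would, in place of code of your own. Each camera call takes 0.05 s, during which the arm holds its last target. There are 200 camera calls.

## Task

Someone has left the magnifying glass standing on the blue sprung pad of the dose counter under the oak shelf: lift it off and stand it upright, with its whole foot on the cork mat. Then take the tablet tube, stand it upright on the pad, press the pad fully down with it, firmly but without ramming it, hold it down for about a second, and leave the tube standing upright, wholly on the risen pad. Let neither of them fall over, do not hit the shelf hard, and leave everything else where it is.

Things in the scene. Friction and masses are not known exactly. Their poses are not given: they have to be found in the camera images.
- magnifier: Magnifying glass on a stand, 122 mm tall, 150 g: round steel foot (radius 24, 10 high), thin stem (radius 5), on top an upright chrome-framed disc, radius 38, 10 thick (frame and lens alike), centre 84 above the underside. Origin: centre of the foot's underside, z up; the disc lies in its x-z plane, its thickness along y. It starts standing on the blue pad.
- tube: Closed aluminium tablet tube with orange twist cap and orange band, standing upright on the counter: radius 15 (cap 16), 110 tall, the cap is the top 24 mm, about 80 g. Origin: centre of its underside, z up.
- mat: Round cork mat lying fixed on the counter, radius 55, 4 thick. Origin: centre of its underside.
- dock: Dose counter, a white plastic housing fixed to the counter under the front edge of the oak shelf. Origin: on the counter, under the pad's axis; x points away from its front. Its flat part reaches 41 mm to the front (-x) and 45 mm to each side (y) and is 30 high; behind the pad a block with a dark display stands 85 high, from x = +49 to +75.
- pad_top (a point): Centre of the upper face of the round blue sprung pad of the dose counter (flat, radius 28); 45 mm above the counter when up; no rim round it.
- pad (a joint): How far the pad is pressed down: 0 up, 0.010 m fully down. The spring takes 3 N to start and 9 N at the bottom, and lifts the pad again.
- shelf: Oak shelf, fixed on two steel posts. Origin: on the counter under the board's centre; x points to the back. Board 130 (x) by 600 (y) by 18, underside 235 mm above the counter; its front edge, x = -65, passes 10 mm in front of the pad's axis, so an upright gripper does not fit over the pad. Posts (radius 8) at x = +45, y = +-285.
- denture_box: Bystander: mint denture box with closed flip lid, 90 by 80, 48 high, fixed. Origin: centre of its underside.
- tumbler: Bystander: blue ceramic tumbler, radius 36, 95 tall, on the counter. Origin: centre of its underside.
- tweezers: Bystander: steel tweezers lying flat on the counter, 107 long (its x), 19 wide, 7 high. Origin: below its middle.
- brush_holder: Bystander: white toothbrush holder with two brushes, radius 37, 182 tall with the brushes, on top of the shelf. Origin: centre of its underside.
- cream_jar: Bystander: amber jar, radius 32, 60 tall, on top of the shelf. Origin: centre of its underside.
- soap_dish: Bystander: white soap dish with a bar of soap, 78 (x) by 105 (y), 30 high, on the counter under the shelf. Origin: centre of its underside.
- lotion: Bystander: white lotion bottle, radius 30, 150 tall, on the counter. Origin: centre of its underside.
Things that resemble listed ones, but are neither listed nor needed, are in the scene too. There is more than one size of the tube; the job needs the middle-sized.

How it is judged:
By the outcome, as a careful person would: the job done as asked, in the order asked, and still so for the second after the job is handed in, with the robot touching nothing.
It also fails if it takes over 69 s, if anything falls off the work surface, if the arm or the gripper's body presses on something with over 40 N, if the wrist force passes 120 N, or if a joint passes its speed limit or range.

## Working session

There is one attempt and no reset: what is moved stays moved. The work goes in short steps, Python scripts to look and compute and a tool call to move; the robot and the scene stay as the last step left them, time stands still between calls to the robot, and variables do not carry over. Pictures are saved under pics/ and viewed, at most 10 in all, crops included, and the job is handed in when it is done.

Besides the shell and the picture viewer there is one more tool, called as name(argument=value, ...) on one line, values as JSON. apply_moves: Moves the arm, as the interface text tells. Its arguments: {"type":"object","properties":{"motion":{"type":"string"},"fingers":{"type":"number"}},"required":["motion"]}

```bash
ls; mkdir -p pics
cat > h.py <<'E'
import numpy as np, cv2
from plant import bot
def world(p, mask):
    v,u=np.nonzero(mask&(p["range_z"]>0)); z=p["range_z"][v,u]
    c=np.c_[(u-p["cx"])/p["fx"]*z,(v-p["cy"])/p["fy"]*z,z,np.ones(len(z))]
    return (c@np.array(p["world_from_camera"]).T)[:,:3]
E
python3 - <<'E'
from h import *
o=bot.get_obs(); print(o)
for n in ["scene","top"]:
    p=bot.capture(n); cv2.imwrite(f"pics/{n}0.png",p["img"])
    for t in ["magnifier","tube","mat","dock","pad_top","shelf","tumbler","tweezers","denture_box","lotion","soap_dish"]:
        try:
            for d in bot.cut_out(p,t)[:4]:
                if d["p"]<.3: continue
                w=world(p,d["pixels"])
                print(n,t,round(d["p"],2),np.round(d["point"]),d["pixels"].sum(),np.round(np.percentile(w,[3,50,97],axis=0)).tolist() if len(w) else None)
        except Exception as e: print(n,t,e)
E
```

```text
pics
{'time': 0.0, 'joint_positions': array([-1.29698344e+00,  3.42740863e-01,  1.52502761e+00,  4.58577658e-06,
        1.27540084e+00, -1.45999473e-01]), 'dq': array([ 6.40187975e-05,  1.68645146e-03, -1.02641511e-03,  4.28731889e-04,
       -5.70998504e-04, -1.20062535e-03]), 'tau': array([-1.73971748e-03, -4.31248677e+01, -2.44217080e+01,  7.14927656e-02,
        5.59950457e-02, -1.28082343e-04]), 'tool_pos': array([ 213.87964826, -478.95117637,  193.73189695]), 'tcp_rot': array([-3.14003341e+00, -2.33712683e-04,  4.19810836e-01]), 'contact_force': array([ 0.53064195, -0.58462499,  0.07554422]), 'moment': array([0.01866427, 0.02125366, 0.03593642]), 'finger_force': 0.0, 'grip_width': 91.71199702784556}
scene magnifier 0.89 [344. 229.] 576 [[633.0, -103.0, 52.0], [663.0, -86.0, 119.0], [698.0, -69.0, 167.0]]
scene tube 0.96 [349. 289.] 651 [[588.0, -306.0, 9.0], [600.0, -299.0, 95.0], [621.0, -275.0, 145.0]]
scene tube 0.69 [318. 288.] 400 [[519.0, -261.0, 2.0], [531.0, -255.0, 71.0], [551.0, -185.0, 114.0]]
scene tube 0.46 [326. 317.] 165 [[525.0, -338.0, 7.0], [533.0, -334.0, 48
[... 1657 characters left out ...]
.53 [240. 237.] 897 [[484.0, 205.0, -2.0], [531.0, 253.0, 5.0], [577.0, 298.0, 11.0]]
top pad_top 0.42 [338. 200.] 37 [[640.0, -86.0, 27.0], [647.0, -71.0, 45.0], [657.0, -59.0, 55.0]]
top shelf 0.63 [322. 168.] 9287 [[641.0, -289.0, 241.0], [707.0, -8.0, 254.0], [786.0, 278.0, 259.0]]
top tumbler 0.76 [176. 255.] 535 [[438.0, 405.0, 2.0], [468.0, 450.0, 51.0], [497.0, 468.0, 97.0]]
top tweezers 0.67 [320. 164.] 8904 [[641.0, -288.0, 248.0], [708.0, -9.0, 254.0], [784.0, 276.0, 259.0]]
top denture_box 0.74 [460. 250.] 887 [[448.0, -490.0, 1.0], [485.0, -441.0, 48.0], [526.0, -399.0, 54.0]]
top lotion 0.58 [458. 186.] 419 [[650.0, -446.0, 24.0], [670.0, -421.0, 102.0], [698.0, -404.0, 154.0]]
```

Run:
```python
import cv2
a=cv2.imread("pics/scene0.png"); cv2.imwrite("pics/sc1.png",cv2.resize(a[130:400,220:460],None,fx=3,fy=2.2*1,interpolation=cv2.INTER_CUBIC))
b=cv2.imread("pics/top0.png"); cv2.imwrite("pics/top1.png",cv2.resize(b[120:300,140:500],None,fx=2.2,fy=2.2,interpolation=cv2.INTER_CUBIC))
```

```text
(no output)
```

View pics/sc1.png

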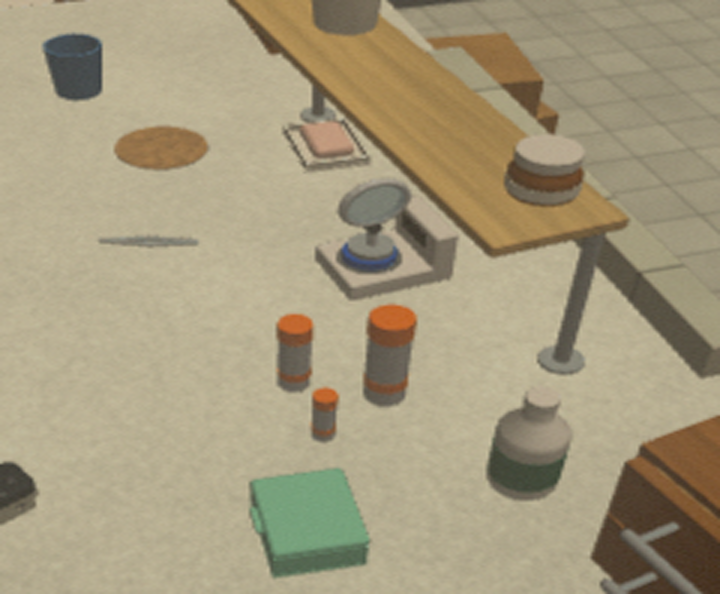

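View pics/top1.png

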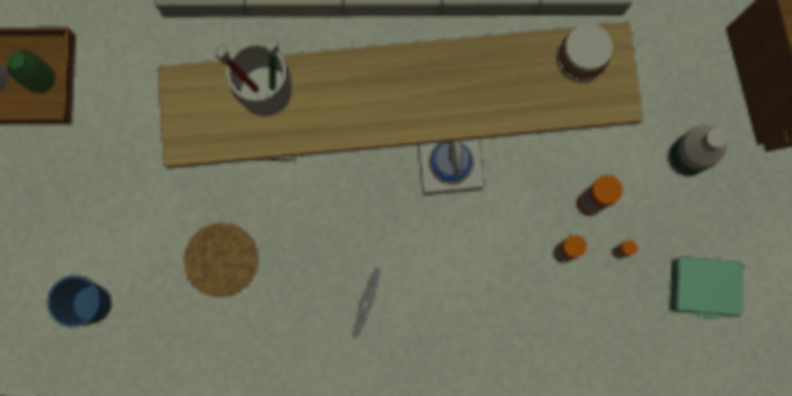

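The three orange-capped tubes in the enlarged crop are big at (390,355), middle at (295,352) and small at (324,413). Measured heights are about 145, 114 and 80 mm, so the middle one, near world (536,-246), is the 110 mm tube. The lens stands on the blue pad, partly under the shelf, and the mat is at about (528,252).

The moves only turn the tool about its own z, so I need to tilt it. I'll test in free air whether moving past the reach limit does that.

apply_moves(motion="0 0 -0.05 9.5; 0 0 -0.05 9.5; 0.038 -0.036 -0.02 0; 0.038 -0.036 -0.02 0; 0.038 -0.036 -0.02 0; 0.038 -0.036 -0.02 0; 0.038 -0.036 -0.02 0; 0.038 -0.036 -0.02 0")

```text
time: 2.2
tool_pos: [422.9, -242.7, 415.2]
tcp_rot: [3.141, -0.0, 0.088]
contact_force: [0.0, -0.8, 0.3]
grip_width: 91.8
finger_force: 0.0
```

apply_moves(motion="0.038 -0.036 -0.015 0; 0.038 -0.036 -0.015 0; 0.038 -0.036 -0.015 0; 0.038 -0.036 -0.015 0; 0.038 -0.036 -0.015 0; 0.05 0 0 0; 0.05 0 0 0;0.05 0 0 0")

```text
time: 3.2
tool_pos: [689.1, -34.2, 446.8]
tcp_rot: [3.138, -0.031, 0.088]
contact_force: [0.6, -0.2, 0.0]
grip_width: 91.8
finger_force: 0.0
```

apply_moves(motion="0.05 0 0 0; 0.05 0 0 0; 0.05 0 0 0")

```text
time: 3.58
tool_pos: [758.8, -18.6, 397.0]
tcp_rot: [3.127, -0.112, 0.089]
contact_force: [1.0, 0.3, -0.6]
grip_width: 91.8
finger_force: 0.0
```

```bash
python3 -c "
from h import *
o=bot.get_obs();print(o['joint_positions'],o['tool_pos'],o['tcp_rot'])"
```

```text
[-0.12994643  0.8719075   0.03721841  0.01180139  2.12024714  1.35928666] [758.80568839 -18.55699856 396.96470037] [ 3.1270894  -0.11170352  0.08910238]
```

apply_moves(motion="-0.03 0 -0.03 0; 0.03 0 -0.05 0; 0.05 0 -0.03 0; 0.05 0 -0.03 0")

```text
time: 4.08
tool_pos: [743.0, -7.5, 465.9]
tcp_rot: [3.116, -0.211, 0.091]
contact_force: [-0.2, -0.1, -1.1]
grip_width: 91.7
finger_force: 0.0
```

```bash
python3 -c "
from h import *
o=bot.get_obs();print(o['joint_positions'],o['tool_pos'],o['tcp_rot'])"
```

```text
[-0.12224376  0.78062759  0.03658595  0.02250003  2.11277896  1.37380477] [743.03000825  -7.50755872 465.86397971] [ 3.11598761 -0.21082549  0.09111074]
```

apply_moves(motion="0.05 0 -0.035 0; 0.05 0 -0.035 0; 0.05 0 -0.035 0; 0.05 0 -0.035 0; 0.05 0 -0.035 0; 0.05 0 -0.035 0; 0.05 0 -0.035 0; 0.05 0 -0.035 0")

```text
time: 5.08
tool_pos: [757.1, 24.3, 586.7]
tcp_rot: [3.089, -0.51, 0.104]
contact_force: [0.2, -0.1, 0.3]
grip_width: 91.6
finger_force: 0.0
```

```bash
python3 -c "
from h import *
o=bot.get_obs();print(o['joint_positions'],o['tool_pos'],o['tcp_rot'])"
```

```text
[-0.08797665  0.64641157  0.03705692  0.04402727  1.94628913  1.41970017] [757.09384355  24.32024567 586.66791578] [ 3.08852616 -0.51048806  0.10383567]
```

apply_moves(motion="0.05 0.012 -0.03 0; 0.05 0.012 -0.03 0; 0.05 0.012 -0.03 0; 0.05 0.012 -0.03 0; 0.05 0.012 -0.03 0; 0.05 0.012 -0.03 0; 0.05 0.012 -0.03 0; 0.05 0.012 -0.03 0")

```text
time: 6.08
tool_pos: [729.4, -31.9, 732.6]
tcp_rot: [3.041, -0.807, 0.132]
contact_force: [-0.0, 0.2, -0.6]
grip_width: 91.8
finger_force: 0.0
```

```bash
cat >> h.py <<'E'
from scipy.spatial.transform import Rotation as Ro
def pose():
    o=bot.get_obs(); return o, np.array(o["tool_pos"]), Ro.from_euler("xyz",o["tcp_rot"]).as_matrix()
def to(target, R, p):  # world shift in tool axes
    return np.round(R.T@(np.array(target)-p),1)
E
python3 -c "
from h import *
o,p,R=pose();print(o['joint_positions'],p,o['tcp_rot']);print(R.round(3))"
```

```text
[-0.22425212  0.49094038  0.03705566  0.16144502  1.81086633  1.36254649] [729.42312755 -31.89923838 732.59531512] [ 3.04055136 -0.80666381  0.13221616]
[[ 0.686  0.059  0.725]
 [ 0.091 -0.996 -0.005]
 [ 0.722  0.07  -0.688]]
```

apply_moves(motion="0 0 -0.03 5.5; -0.02 0 -0.03 0")

```text
time: 6.32
tool_pos: [671.0, -31.8, 754.1]
tcp_rot: [-3.141, -0.815, -0.009]
contact_force: [0.3, -0.1, 1.4]
grip_width: 91.6
finger_force: 0.0
```

```bash
cat > m.py <<'E'
from h import *
P={n:bot.capture(n) for n in["scene","top"]}
for n,p in P.items():
    print(n,np.round(np.array(p["world_from_camera"])[:3,3]))
    d=bot.cut_out(p,"magnifier")[0]; w=world(p,d["pixels"]); np.save(f"mag_{n}.npy",w)
    q=w[(w[:,2]>105)&(w[:,2]<175)]
    for _ in range(3):
        c=np.median(q,0); a=np.cov((q-c)[:,:2].T); e,v=np.linalg.eigh(a); 
        r=(q-q.mean(0))[:,:2]@v[:,0]; q=q[abs(r)<8]
    print(" disc",len(q),q.mean(0).round(1),np.degrees(np.arctan2(*v[::-1,1])).round(1),e**.5, np.percentile(q,[2,98],axis=0).round(1).tolist())
    f=w[(w[:,2]>50)&(w[:,2]<66)]; print(" foot",len(f),np.percentile(f,[2,50,98],axis=0).round(1).tolist())
    # blue pad
    hsv=cv2.cvtColor(p["img"],cv2.COLOR_BGR2HSV)
    m=(hsv[...,0]>100)&(hsv[...,0]<130)&(hsv[...,1]>110)
    w=world(p,m); w=w[(abs(w[:,0]-665)<60)&(abs(w[:,1]+85)<60)]; print(" blue",len(w),np.percentile(w,[2,50,98],axis=0).round(1).tolist())
    d=bot.cut_out(p,"mat")[0]; w=world(p,d["pixels"]); print(" mat",((np.percentile(w,1,axis=0)+np.percentile(w,99,axis=0))/2).round(1))
    for d in bot.cut_out(p,"dock")[:1]:
        w=world(p,d["pixels"]); t=w[(w[:,2]>24)&(w[:,2]<38)]
        print(" dock",len(t),cv2.minAreaRect(t[:,:2].astype(np.float32)))
        t=w[w[:,2]>80]; print(len(t), t.mean(0) if len(t) else 0, cv2.minAreaRect(t[:,:2].astype(np.float32)) if len(t)>3 else 0)
    d=bot.cut_out(p,"shelf")[0]; w=world(p,d["pixels"]); t=w[(w[:,2]>248)&(w[:,2]<262)]; print(" shelf",cv2.minAreaRect(t[:,:2].astype(np.float32)))
    for d in bot.cut_out(p,"tube")[:4]:
        w=world(p,d["pixels"]); w=w[(w[:,2]>20)]; print(" tube",d["p"],len(w),np.percentile(w,[2,50,98],axis=0).round(1).tolist())
a=P["scene"]["img"][195:270,300:400]; b=P["top"]["img"][155:225,300:400]
cv2.imwrite("pics/z1.png",np.vstack([cv2.resize(a,(800,300)) if 0 else cv2.resize(a,(400,300),interpolation=cv2.INTER_CUBIC),cv2.resize(b,(400,280),interpolation=cv2.INTER_CUBIC)]))
E
python3 m.py
```

```text
scene [  281. -1023.  1015.]
 disc 360 [663.4 -85.6 137.7] -173.3 [ 2.07563019 20.12242423] [[628.7, -91.8, 106.8], [699.1, -79.2, 168.2]]
 foot 147 [[642.4, -106.3, 50.6], [662.8, -86.5, 56.8], [686.5, -63.5, 63.7]]
 blue 13 [[638.8, -107.7, 43.3], [654.8, -101.5, 46.3], [682.2, -72.8, 49.0]]
 mat [523.8 251.4   5.9]
 dock 464 ((679.1220703125, -83.41320037841797), (115.69842529296875, 92.62158203125), 6.306098937988281)
175 [724.7087398  -86.3834615   85.77967296] ((724.5768432617188, -82.53814697265625), (28.601825714111328, 81.44668579101562), 4.401636600494385)
 shelf ((711.2652587890625, -7.818450927734375), (133.23895263671875, 604.6683959960938), 5.262488842010498)
 tube 0.65 161 [[523.7, -338.6, 20.9], [532.6, -333.0, 61.2], [543.8, -318.7, 79.4]]
 tube 0.58 342 [[518.6, -261.6, 23.1], [530.6, -255.6, 80.9], [546.8, -233.6, 114.2]]
 tube 0.56 594 [[587.2, -306.2, 23.8], [600.9, -298.7, 102.1], [622.5, -271.9, 144.3]]
top [ 397.    7. 1525.]Traceback (most recent call last):
  File "m.py", line 5, in <module>
    d=bot.cut_out(p,"magnifier")[0]; w=world(p,d["pixels"]); np.save(f"mag_{n}.npy",w)
      ~~~~~~~~~~~~~~~~~~~~~~~~~~^^^
IndexError: list index out of range
```

apply_moves(motion="-0.043 0.0065 0.019 0; -0.043 0.0065 0.019 0; -0.043 0.0065 0.019 0; -0.043 0.0065 0.019 0; -0.043 0.0065 0.019 0; -0.043 0.0065 0.019 0; -0.043 0.0065 0.019 0; -0.043 0.0065 0.019 0")

```text
time: 7.72
tool_pos: [550.7, -81.1, 413.4]
tcp_rot: [-3.141, -0.812, -0.006]
contact_force: [1.2, -1.0, 0.1]
grip_width: 91.7
finger_force: 0.0
```

```bash
python3 -c "
from h import *
o,p,R=pose();print(o['joint_positions'],p,o['tcp_rot'],to([600,-84,117],R,p))"; sed -i 's/\[0\]; w=world(p,d\["pixels"\]); np.save(f"mag/[0]; w=world(p,d["pixels"]); np.save(f"mag/; s/^P=.*/P={n:bot.capture(n) for n in["top"]}/' m.py; python3 m.py
```

```text
[-0.51424537 -0.156814    1.78574564  0.49809738  0.83256098  0.85408462] [550.68440733 -81.14915301 413.42375317] [-3.1414188  -0.81235859 -0.00606023] [-181.2    2.6  239.7]
top [ 397.    7. 1525.]
 disc 66 [653.1 -83.9 150.1] -171.7 [ 2.8426645  12.14199957] [[633.5, -90.8, 108.6], [673.3, -79.0, 169.6]]
 foot 88 [[648.0, -104.6, 51.1], [665.5, -76.4, 56.5], [686.8, -60.6, 61.1]]
 blue 42 [[641.3, -108.7, 30.8], [648.7, -77.0, 44.2], [669.8, -57.8, 53.0]]
 mat [530.  252.1   4.8]
 dock 373 ((662.9564208984375, -83.8468017578125), (73.60285949707031, 89.67923736572266), 5.6019062995910645)
6 [641.03847594 -79.45501701 168.41941345] ((642.6925048828125, -63.5550537109375), (26.997961044311523, 58.50055694580078), 5.8724236488342285)
 shelf ((715.6510009765625, -6.52056884765625), (131.66026306152344, 600.2944946289062), 5.275802135467529)
 tube 0.66 249 [[591.3, -303.6, 31.5], [606.3, -279.9, 138.5], [627.5, -267.4, 146.5]]
 tube 0.64 54 [[529.1, -333.8, 23.1], [537.2, -322.6, 72.2], [546.1, -316.7, 81.6]]
 tube 0.33 440 [[649.6, -453.6, 26.3], [670.5, -421.9, 101.4], [703.0, -403.9, 154.2]]Traceback (most recent call last):
  File "m.py", line 24, in <module>
    a=P["scene"]["img"][195:270,300:400]; b=P["top"]["img"][155:225,300:400]
      ~^^^^^^^^^
KeyError: 'scene'
```

apply_moves(motion="-0.03 0.0005 0.04 0; -0.03 0.0005 0.04 0; -0.03 0.0005 0.04 0; -0.03 0.0005 0.04 0; -0.03 0.0005 0.04 0; -0.03 0.0005 0.04 0; 0 0 0 0")

```text
time: 8.9
tool_pos: [600.1, -77.8, 167.1]
tcp_rot: [-3.122, -0.825, -0.006]
contact_force: [-0.7, -0.0, 0.7]
grip_width: 92.1
finger_force: 0.0
```

```bash
python3 -c "
from h import *
o,p,R=pose();print(p,o['tcp_rot'],to([670,-84,116],R,p))
w=bot.capture('wrist'); cv2.imwrite('pics/w1.png',w['img']); print(w['fx'],w['cx'],w['cy']);print(np.array(w['mount']).round(2))"
```

```text
[600.10325622 -77.84964055 167.08630292] [-3.12248274 -0.82459235 -0.00561487] [10.   7.4 85.9]
360.26461279399126 323.5708442273627 198.91002540163052
[[ 0.0000e+00 -9.7000e-01 -2.5000e-01  6.8420e+01]
 [ 1.0000e+00 -0.0000e+00  0.0000e+00 -5.0000e-02]
 [-0.0000e+00 -2.5000e-01  9.7000e-01 -1.9035e+02]
 [ 0.0000e+00  0.0000e+00  0.0000e+00  1.0000e+00]]
```

View pics/w1.png

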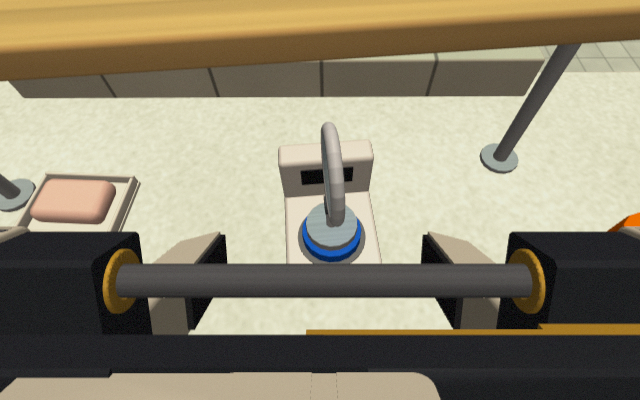

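The wrist picture shows the magnifier between the fingers: lens edge at (332,175), foot at (330,228), with the shelf clear above. The tool ended about 50 mm higher than commanded, so I'm checking the joints.

```bash
python3 -c "
from h import *
o,p,R=pose();print(o['joint_positions'].round(3));print(R.round(3))"
```

```text
[-0.456  0.237  2.153  1.614  0.344 -0.366]
[[ 0.678  0.009  0.735]
 [-0.003 -1.     0.015]
 [ 0.735 -0.012 -0.678]]
```

apply_moves(motion="-0.009 0.0015 0.0085 0; -0.009 0.0015 0.0085 0; -0.009 0.0015 0.0085 0; -0.009 0.0015 0.0085 0")

```text
time: 9.45
tool_pos: [601.1, -83.6, 120.7]
tcp_rot: [-3.126, -0.83, -0.002]
contact_force: [-0.0, -0.2, 0.3]
grip_width: 91.9
finger_force: 0.0
```

```bash
python3 -c "
from h import *
o,p,R=pose();print(o['joint_positions'].round(3),p.round(1),o['tcp_rot'],to([670,-84,116],R,p));print(R.round(3))"
```

```text
[-0.47   0.349  2.203  2.018  0.395 -0.811] [601.1 -83.6 120.7] [-3.12649514e+00 -8.29886773e-01 -1.76315696e-03] [43.1  1.1 54. ]
[[ 0.675  0.009  0.738]
 [-0.001 -1.     0.014]
 [ 0.738 -0.01  -0.675]]
```

Good. Advance and close.

apply_moves(motion="0.0105 0 0.0135 0; 0.0105 0 0.0135 0; 0.0105 0 0.0135 0; 0.0105 0 0.0135 0; 0 0 0 0")

```text
time: 10.07
tool_pos: [669.5, -82.8, 115.0]
tcp_rot: [-3.127, -0.83, -0.001]
contact_force: [-0.4, -0.3, 0.3]
grip_width: 91.4
finger_force: 0.0
```

```bash
python3 -c "
from h import *
o,p,R=pose();print(o['joint_positions'].round(3),p.round(1),o['tcp_rot'])
w=bot.capture('wrist'); cv2.imwrite('pics/w2.png',w['img'])
M=np.eye(4);M[:3,:3]=R;M[:3,3]=p;w['world_from_camera']=M@np.array(w['mount'])
d=bot.cut_out(w,'magnifier')[0];q=world(w,d['pixels']);print(d['p'],len(q))
D=q[q[:,2]>100];print(np.percentile(D,[2,50,98],axis=0).round(1))
for lo in (100,120,140): 
  s=D[(D[:,2]>lo)&(D[:,2]<lo+20)]; print(len(s),s.mean(0))
F=q[(q[:,2]>48)&(q[:,2]<60)];print(np.percentile(F,[2,50,98],axis=0).round(1))"
```

```text
[-0.393  0.444  2.038  1.959  0.325 -0.68 ] [669.5 -82.8 115. ] [-3.12652363e+00 -8.29724932e-01 -1.48822889e-03]
0.94 3590
[[636.4 -90.  110.4]
 [655.3 -83.6 163.8]
 [692.  -75.6 168.6]]
82 [684.63724681 -76.59510501 108.78072444]
38 [683.5038889  -77.35528512 126.77389581]
688 [642.08918201 -85.40738696 155.6070307 ]
[[ 643.6 -101.5   49.2]
 [ 649.6  -81.4   55.6]
 [ 686.3  -65.4   57.1]]
```

View pics/w2.png

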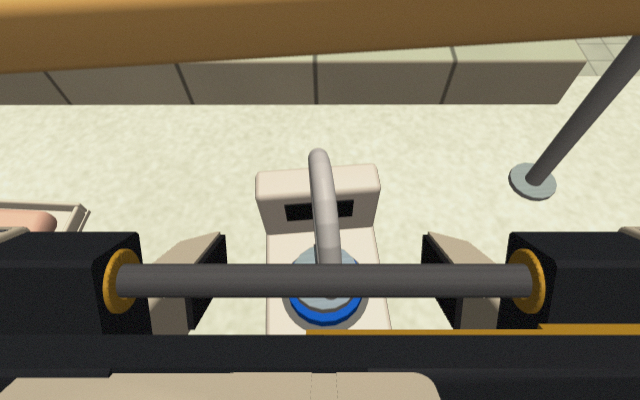

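apply_moves(motion="0 0 0 0; 0 0 0 0; 0 0 0 0; 0 0 0 0; 0 0 0 0; 0 0 0 0; 0 0 0 0; 0 0 0 0", fingers=-1)

```text
time: 11.18
tool_pos: [667.1, -82.7, 112.0]
tcp_rot: [-3.125, -0.825, -0.004]
contact_force: [0.8, 1.3, -0.2]
grip_width: 16.3
finger_force: 0.1
```

apply_moves(motion="0 0 0 0; 0 0 0 0; 0 0 0 0")

```text
time: 11.55
tool_pos: [667.2, -82.7, 112.2]
tcp_rot: [-3.125, -0.825, -0.004]
contact_force: [0.7, -0.4, -0.3]
grip_width: 9.8
finger_force: 29.9
```

apply_moves(motion="0.006 0 -0.0055 0; 0.006 0 -0.0055 0; 0.006 0 -0.0055 0; 0 0 0 0")

```text
time: 12.05
tool_pos: [667.2, -82.9, 136.7]
tcp_rot: [-3.125, -0.825, -0.004]
contact_force: [-1.3, 1.0, -1.6]
grip_width: 9.6
finger_force: 29.9
```

apply_moves(motion="-0.01 0 -0.011 0; -0.01 0 -0.011 0; -0.01 0 -0.011 0; -0.01 0 -0.011 0; -0.01 0 -0.011 0; -0.01 0 -0.011 0; -0.01 0 -0.011 0")

```text
time: 12.92
tool_pos: [562.2, -83.8, 137.3]
tcp_rot: [-3.125, -0.825, -0.004]
contact_force: [0.3, -0.4, -1.5]
grip_width: 9.9
finger_force: 29.9
```

```bash
python3 -c "
from h import *
o,p,R=pose();print(o['joint_positions'].round(3),p.round(1),o['tcp_rot']);print(R.round(3))
print(to(p+[-10,0,0],R,p))"
```

```text
[-0.526  0.256  2.274  1.887  0.412 -0.718] [562.2 -83.8 137.3] [-3.12483801 -0.82475688 -0.00430061]
[[ 0.679  0.008  0.734]
 [-0.003 -1.     0.014]
 [ 0.734 -0.011 -0.679]]
[-6.8 -0.1 -7.3]
```

apply_moves(motion="-0.0025 -0.033 -0.002 0; -0.0025 -0.033 -0.002 0; -0.0025 -0.033 -0.002 0; -0.0025 -0.033 -0.002 0; -0.0025 -0.033 -0.002 0")

```text
time: 13.55
tool_pos: [545.4, 73.5, 131.5]
tcp_rot: [-3.123, -0.835, -0.005]
contact_force: [1.1, -0.6, -2.0]
grip_width: 9.8
finger_force: 29.9
```

```bash
python3 -c "
from h import *
o,p,R=pose();print(o['joint_positions'].round(3),p.round(1),o['tcp_rot'],to([528,253,137],R,p))"
```

```text
[-0.029  0.246  2.341  3.009  0.283 -1.46 ] [545.4  73.5 131.5] [-3.12255165 -0.83544427 -0.00491381] [  -8.2 -179.7  -13.8]
```

apply_moves(motion="-0.0015 -0.026 -0.002 0; -0.0015 -0.026 -0.002 0; -0.0015 -0.026 -0.002 0; -0.0015 -0.026 -0.002 0; -0.0015 -0.026 -0.002 0; -0.0015 -0.026 -0.002 0; -0.0015 -0.026 -0.002 0")

```text
time: 14.42
tool_pos: [527.1, 245.4, 122.5]
tcp_rot: [-3.101, -0.854, -0.005]
contact_force: [0.3, -0.6, -1.8]
grip_width: 10.3
finger_force: 29.9
```

```bash
python3 -c "
from h import *
o,p,R=pose();print(o['joint_positions'].round(3),p.round(1),o['tcp_rot'],to([528,253,137],R,p))"
```

```text
[ 0.505  0.357  2.214  4.138  0.407 -2.18 ] [527.1 245.4 122.5] [-3.10140226 -0.8539531  -0.00509177] [11.5 -7.9 -8.6]
```

apply_moves(motion="-0.0075 0.001 0.0065 0; -0.0075 0.001 0.0065 0; -0.0075 0.001 0.0065 0; -0.0075 0.001 0.0065 0; 0 0 0 0")

```text
time: 15.05
tool_pos: [526.8, 241.4, 81.7]
tcp_rot: [-3.103, -0.851, -0.005]
contact_force: [0.6, 0.3, -2.2]
grip_width: 9.6
finger_force: 29.9
```

Run:
```python
from h import *
o,p,R=pose();print(o['joint_positions'].round(3),p.round(1),o['tcp_rot'],to([528,245,71],R,p))
for n in ['scene','top']:
    c=bot.capture(n)
    for t in ['magnifier','mat']:
        for d in bot.cut_out(c,t)[:1]:
            q=world(c,d['pixels']); print(n,t,d['p'],len(q),np.percentile(q,[2,50,98],axis=0).round(1).tolist())
    cv2.imwrite(f'pics/p_{n}.png',c['img'])
a=cv2.imread('pics/p_scene.png')[150:260,200:360]; b=cv2.imread('pics/p_top.png')[180:290,180:340]
cv2.imwrite('pics/pl1.png',cv2.resize(np.hstack([a,b]),None,fx=2.5,fy=2.5,interpolation=cv2.INTER_CUBIC))
```

```text
[ 0.495  0.459  2.252  3.905  0.492 -1.931] [526.8 241.4  81.7] [-3.10303677 -0.85142204 -0.0047164 ] [-7.3 -3.3  8.1]
scene magnifier 0.78 437 [[497.3, 221.0, 18.8], [525.4, 238.5, 88.2], [556.9, 261.7, 138.0]]
scene mat 0.75 345 [[477.4, 201.6, 0.4], [516.9, 238.3, 6.3], [574.9, 300.4, 22.2]]
top magnifier 0.75 193 [[500.2, 222.7, 22.5], [530.1, 237.3, 80.8], [556.1, 247.5, 140.7]]
top mat 0.57 519 [[492.9, 201.2, -2.0], [541.3, 239.5, 4.5], [583.0, 301.1, 28.8]]
```

View pics/pl1.png

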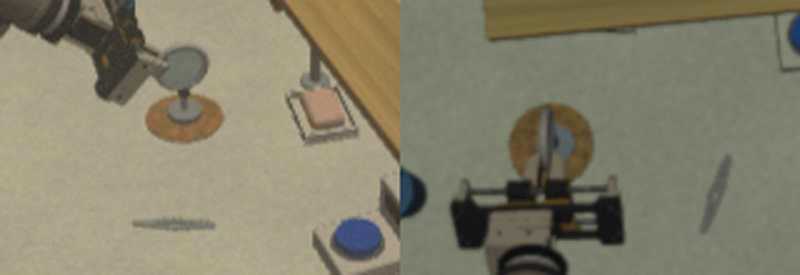

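apply_moves(motion="-0.0022 -0.002 0.002 0; -0.0022 -0.002 0.002 0; -0.0015 -0.001 0.0013 0; 0 0 0 0")

```text
time: 15.85
tool_pos: [527.1, 247.6, 74.3]
tcp_rot: [-3.101, -0.853, -0.005]
contact_force: [-0.2, -0.4, -1.4]
grip_width: 9.7
finger_force: 29.9
```

apply_moves(motion="-0.0011 0 0.001 0; -0.0008 0 0.0007 0; 0 0 0 0")

```text
time: 16.23
tool_pos: [527.3, 247.5, 72.0]
tcp_rot: [-3.101, -0.853, -0.005]
contact_force: [0.6, -0.5, -1.9]
grip_width: 9.9
finger_force: 29.9
```

apply_moves(motion="-0.0008 0 0.0007 0; 0 0 0 0")

```text
time: 16.48
tool_pos: [527.8, 247.8, 71.9]
tcp_rot: [-3.1, -0.855, -0.006]
contact_force: [-2.1, -0.9, 5.0]
grip_width: 9.7
finger_force: 29.9
```

apply_moves(motion="-0.0008 0 0.0007 0; 0 0 0 0")

```text
time: 16.73
tool_pos: [528.4, 248.1, 71.9]
tcp_rot: [-3.1, -0.857, -0.006]
contact_force: [-4.1, 0.3, 10.3]
grip_width: 9.9
finger_force: 30.0
```

apply_moves(motion="-0.0008 0 0.0007 0; 0 0 0 0")

```text
time: 16.98
tool_pos: [529.1, 248.4, 71.9]
tcp_rot: [-3.099, -0.86, -0.006]
contact_force: [-4.5, 0.5, 15.0]
grip_width: 9.6
finger_force: 30.0
```

apply_moves(motion="0.0015 0 -0.0013 0; 0 0 0 0")

```text
time: 17.23
tool_pos: [528.0, 247.9, 71.9]
tcp_rot: [-3.1, -0.855, -0.006]
contact_force: [-1.1, 0.9, 5.7]
grip_width: 9.8
finger_force: 30.0
```

apply_moves(motion="0 0 0 0; 0 0 0 0; 0 0 0 0; 0 0 0 0", fingers=0.2)

```text
time: 17.73
tool_pos: [527.2, 247.5, 70.7]
tcp_rot: [-3.101, -0.853, -0.005]
contact_force: [-0.1, 0.8, 0.4]
grip_width: 45.1
finger_force: 0.0
```

Run:
```python
from h import *
o,p,R=pose();print(o['joint_positions'].round(3),p.round(1),o['grip_width'],to(p+[-10,0,0],R,p));print(R.round(3))
c=bot.capture('scene')
d=bot.cut_out(c,'magnifier')[0];q=world(c,d['pixels']); print(d['p'],len(q),np.percentile(q,[2,50,98],axis=0).round(1).tolist())
```

```text
[ 0.51   0.493  2.249  3.884  0.519 -1.893] [527.2 247.5  70.7] 45.06490167594015 [-6.6 -0.2 -7.5]
[[ 0.658  0.025  0.753]
 [-0.004 -0.999  0.036]
 [ 0.753 -0.027 -0.658]]Traceback (most recent call last):
  File "<stdin>", line 4, in <module>
IndexError: list index out of range
```

apply_moves(motion="0 0 -0.015 0; 0 0 -0.025 0; 0 0 -0.03 0; 0 0 -0.03 0")

```text
time: 18.32
tool_pos: [453.9, 238.7, 130.3]
tcp_rot: [-3.088, -0.863, -0.003]
contact_force: [0.1, 0.0, 0.1]
grip_width: 55.1
finger_force: 0.0
```

Run:
```python
from h import *
o,p,R=pose();print(o['joint_positions'].round(3),p.round(1),o['tcp_rot'])
for n in ['scene','top']:
    c=bot.capture(n)
    for t in ['magnifier','mat']:
        for d in bot.cut_out(c,t)[:1]:
            q=world(c,d['pixels']); print(n,t,d['p'],len(q),np.percentile(q,[2,50,98],axis=0).round(1).tolist())
            f=q[(q[:,2]>9)&(q[:,2]<22)]; print(len(f),np.percentile(f,[3,97],axis=0).round(1).tolist() if len(f) else 0)
    if n=='scene': cv2.imwrite('pics/pl2.png',cv2.resize(c['img'][130:290,220:420],None,fx=3,fy=3,interpolation=cv2.INTER_CUBIC))
    # tubes and pad
    for d in bot.cut_out(c,'tube')[:4]:
        q=world(c,d['pixels']); s=q[q[:,2]>q[:,2].max()-8]
        print(' tube',d['p'],len(q),q[:,2].max().round(1),cv2.minEnclosingCircle(s[:,:2].astype(np.float32)),np.percentile(q,[2,98],axis=0).round(1).tolist())
    h=cv2.cvtColor(c['img'],cv2.COLOR_BGR2HSV); m=(h[...,0]>100)&(h[...,0]<130)&(h[...,1]>110)
    q=world(c,m); q=q[(abs(q[:,0]-665)<60)&(abs(q[:,1]+85)<60)&(q[:,2]>40)&(q[:,2]<56)]
    print(' pad',len(q),np.median(q[:,2]),cv2.minEnclosingCircle(q[:,:2].astype(np.float32)) if len(q)>5 else 0,np.percentile(q,[2,98],axis=0).round(1).tolist() if len(q) else 0)
```

```text
[ 0.599  0.267  2.36   4.136  0.478 -2.099] [453.9 238.7 130.3] [-3.08822913 -0.86276279 -0.00348133]
scene magnifier 0.65 426 [[492.2, 229.8, 11.8], [524.4, 246.8, 84.3], [557.2, 262.3, 127.2]]
78 [[506.9, 225.0, 11.3], [541.9, 269.5, 20.3]]
scene mat 0.57 328 [[477.0, 202.4, 0.9], [522.2, 244.5, 5.7], [574.8, 301.1, 11.0]]
36 [[481.2, 203.0, 9.1], [573.7, 286.2, 12.8]]
 tube 0.9 661 146.2 ((604.9922485351562, -285.34771728515625), 21.42547607421875) [[587.4, -305.9, 2.0], [625.4, -226.3, 144.4]]
 tube 0.8 388 115.8 ((534.3220825195312, -246.4652099609375), 16.85405158996582) [[518.9, -261.2, 2.3], [547.3, -231.9, 114.4]]
 tube 0.6 200 82.2 ((534.3184204101562, -327.3402099609375), 11.858735084533691) [[524.0, -338.2, 0.9], [558.6, -264.7, 80.4]]
 tube 0.43 233 52.5 ((660.9593505859375, -84.15159606933594), 29.702980041503906) [[636.2, -109.8, 35.8], [687.0, -57.8, 50.5]]
 pad 158 46.770142041679776 ((663.6062622070312, -81.02788543701172), 27.104293823242188) [[640.4, -105.5, 42.4], [687.1, -57.7, 50.5]]
top magnifier 0.5 235 [[496.2, 228.2, 7.8], [527.6, 244.8, 72.6], [558.5, 252.6, 128.1]]
86 [[508.5, 225.9, 9.9], [549.7, 251.1, 18.8]]
top mat 0.88 657 [[480.5, 201.1, -3.0], [528.3, 246.5, 4.4], [580.3, 301.8, 12.0]]
71 [[483.5, 204.6, 9.1], [579.2, 298.1, 12.7]]
 tube 0.76 249 147.4 ((609.45068359375, -285.9613952636719), 19.018136978149414) [[591.4, -301.5, 6.2], [625.9, -267.2, 146.4]]
 tube 0.47 124 116.9 ((538.0164794921875, -245.00106811523438), 15.14583969116211) [[523.4, -259.3, 28.2], [550.4, -230.3, 115.7]]
 tube 0.4 74 83.5 ((538.2047119140625, -326.6607971191406), 9.619654655456543) [[529.0, -336.6, 1.5], [547.9, -317.3, 83.2]]
 pad 216 46.26807904067016 ((667.4617309570312, -83.12732696533203), 27.512475967407227) [[643.3, -105.7, 41.1], [691.4, -57.9, 52.7]]
```

View pics/pl2.png

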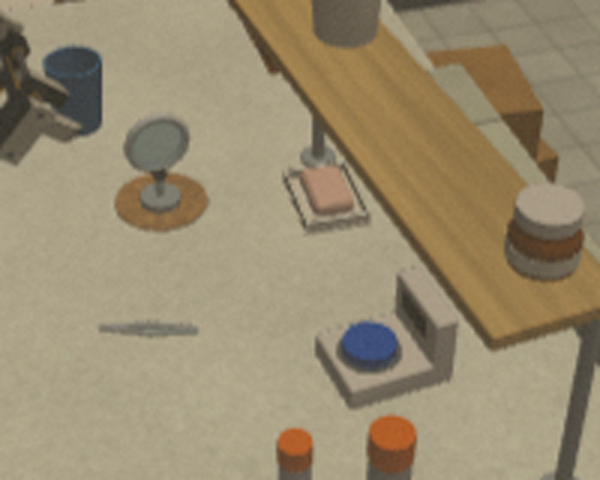

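Magnifier stands upright, whole foot on the mat (foot at about (160,197), mat centre (161,200) in the crop). Next: the middle tube.

apply_moves(motion="0 0.025 0 -1.3; 0 0.03 0 -1.3; 0 0.03 0 0; 0 0.03 0 0; 0 0.03 0 0; 0 0.03 0 0; 0 0.03 0 0; 0 0.03 0 0")

```text
time: 19.73
tool_pos: [468.2, 2.0, 127.3]
tcp_rot: [-3.141, -0.861, 0.063]
contact_force: [-0.4, -0.2, 0.5]
grip_width: 55.1
finger_force: 0.0
```

```bash
python3 -c "
from h import *
o,p,R=pose();print(o['joint_positions'].round(3),p.round(1),o['tcp_rot']);print(R.round(3));print(to([490,-246,120],R,p))"
```

```text
[-0.459  0.161  2.574  2.311  0.538 -1.175] [468.2   2.  127.3] [-3.1409656  -0.86132271  0.06285212]
[[ 0.65   0.063  0.757]
 [ 0.041 -0.998  0.048]
 [ 0.759 -0.    -0.651]]
[ -1.5 248.9   9.3]
```

apply_moves(motion="0 0.031 0.001 0; 0 0.031 0.001 0; 0 0.031 0.001 0; 0 0.031 0.001 0; 0 0.031 0.001 0; 0 0.031 0.001 0; 0 0.031 0.001 0; 0 0.031 0.001 0")

```text
time: 20.72
tool_pos: [489.7, -245.4, 121.8]
tcp_rot: [-3.14, -0.861, 0.062]
contact_force: [0.7, 0.3, -0.1]
grip_width: 55.1
finger_force: 0.0
```

```bash
cat > w.py <<'E'
from h import *
o,p,R=pose();print(o['joint_positions'].round(3),p.round(1),o['tcp_rot']);print(R.round(3))
w=bot.capture('wrist')
M=np.eye(4);M[:3,:3]=R;M[:3,3]=p;w['world_from_camera']=M@np.array(w['mount'])
for d in bot.cut_out(w,'tube')[:4]:
    q=world(w,d['pixels'])
    if len(q)<20: continue
    t=np.percentile(q[:,2],98); s=q[q[:,2]>t-5]; print(d['p'],len(q),np.round(d['point']),t.round(1),np.percentile(s,[2,98],axis=0).round(1).tolist())
cv2.imwrite('pics/w3.png',w['img'])
print(to([550,-246,57],R,p))
E
python3 w.py
```

```text
[-1.086  0.356  2.231  1.457  0.771 -0.81 ] [ 489.7 -245.4  121.8] [-3.14017131 -0.86135583  0.06206818]
[[ 0.65   0.063  0.757]
 [ 0.04  -0.998  0.048]
 [ 0.759 -0.001 -0.651]]
0.97 6948 [382. 120.] 141.9 [[588.7, -303.9, 137.5], [625.0, -267.8, 142.2]]
0.83 1176 [434. 222.] 77.6 [[525.8, -336.4, 73.4], [546.0, -317.1, 77.7]]
0.76 4064 [328. 210.] 111.5 [[520.1, -259.8, 107.4], [548.7, -231.5, 111.8]]
[-10.    4.5  87.8]
```

View pics/w3.png

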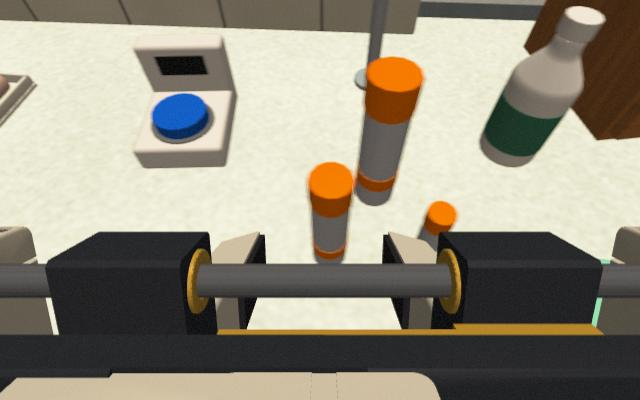

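The wrist view shows big tube at (390,130), middle at (330,210) and small at (438,222). The middle one's top measures 111 mm at (535,-246), so it matches the 110 mm tube and sits between the fingers.

apply_moves(motion="-0.002 0.0006 0.0175 0; -0.002 0.0006 0.0175 0; -0.002 0.0006 0.0175 0; -0.002 0.0006 0.0175 0; -0.002 0.0006 0.0175 0; 0 0 0 0")

```text
time: 21.58
tool_pos: [549.7, -241.8, 56.5]
tcp_rot: [-3.138, -0.86, 0.062]
contact_force: [0.7, -0.1, 1.1]
grip_width: 55.1
finger_force: 0.0
```

apply_moves(motion="0 0 0 0; 0 0 0 0; 0 0 0 0; 0 0 0 0; 0 0 0 0; 0 0 0 0", fingers=-1)

```text
time: 22.32
tool_pos: [550.0, -243.1, 58.2]
tcp_rot: [3.141, -0.863, 0.064]
contact_force: [-0.1, 0.4, 4.3]
grip_width: 24.2
finger_force: 24.9
```

```bash
python3 -c "
from h import *
o,p,R=pose();print(o['joint_positions'].round(3),p.round(1),o['tcp_rot'],o['grip_width'],o['finger_force']);print(R.round(3))"
```

```text
[-0.94   0.558  2.171  1.745  0.708 -1.024] [ 550.  -243.1   58.2] [ 3.14127367 -0.86270357  0.06389295] 24.218294545894825 24.898841417925723
[[ 0.649  0.064  0.758]
 [ 0.042 -0.998  0.048]
 [ 0.76   0.    -0.65 ]]
```

```bash
python3 w.py
python3 - <<'E'
from h import *
c=bot.capture('scene'); a=c['img'][230:350,260:420]
w=cv2.imread('pics/w3.png')[80:340,180:520]
cv2.imwrite('pics/g1.png',np.vstack([cv2.resize(a,(400,300),interpolation=cv2.INTER_CUBIC),cv2.resize(w,(400,300))]))
for d in bot.cut_out(c,'tube')[:4]:
    q=world(c,d['pixels']); print(d['p'],len(q),d['point'],np.percentile(q,[2,98],axis=0).round(1).tolist())
E
```

```text
[-0.94   0.558  2.171  1.745  0.708 -1.024] [ 550.  -243.1   58.2] [ 3.14127367 -0.86270357  0.06389295]
[[ 0.649  0.064  0.758]
 [ 0.042 -0.998  0.048]
 [ 0.76   0.    -0.65 ]]
0.88 14236 [407. 102.] 141.9 [[588.6, -303.4, 137.4], [624.5, -267.7, 142.1]]
0.87 6131 [324. 221.] 111.8 [[520.9, -257.5, 107.8], [549.5, -230.1, 111.9]]
0.78 258 [503. 238.] 78.5 [[536.0, -337.5, 75.5], [547.1, -322.9, 78.5]]
[-1.   2.9  0.7]
0.85 325 [317.3, 289.7] [[519.0, -260.9, 3.5], [546.9, -231.2, 114.2]]
0.59 187 [326.2, 317.6] [[524.3, -337.9, 6.3], [543.9, -317.7, 79.3]]
0.58 717 [349.1, 290.0] [[586.9, -305.7, 0.4], [629.5, -194.6, 144.4]]
0.29 479 [269.6, 181.3] [[490.4, 230.9, 3.4], [560.8, 317.7, 127.1]]
```

View pics/g1.png

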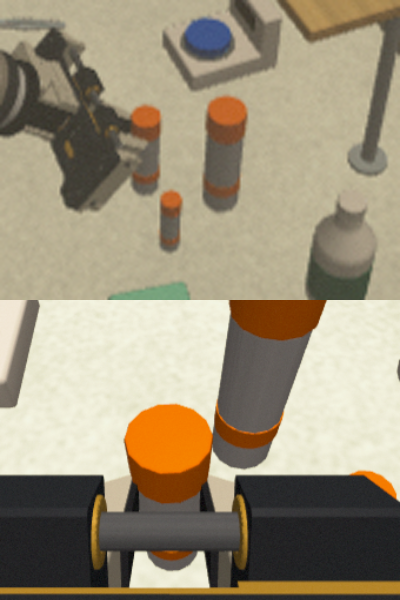

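apply_moves(motion="0 0 0 0; 0 0 0 0")

```text
time: 22.78
tool_pos: [550.0, -243.2, 58.2]
tcp_rot: [3.141, -0.863, 0.064]
contact_force: [-1.1, -0.4, 5.2]
grip_width: 24.3
finger_force: 25.6
```

apply_moves(motion="0.003 0 -0.0026 0; 0.003 0 -0.0026 0; 0 0 0 0")

```text
time: 23.15
tool_pos: [549.6, -242.8, 65.8]
tcp_rot: [3.141, -0.861, 0.064]
contact_force: [-0.5, -0.1, -1.4]
grip_width: 24.4
finger_force: 26.1
```

```bash
cat > ax.py <<'E'
from h import *
# tube axis from wrist and scene: centres of horizontal slices
o,p,R=pose();print(o['joint_positions'].round(3),p.round(1),o['tcp_rot'],o['grip_width'],o['finger_force'])
w=bot.capture('wrist'); M=np.eye(4);M[:3,:3]=R;M[:3,3]=p;w['world_from_camera']=M@np.array(w['mount'])
g=p-19*R[:,2]
for n,c in (('wrist',w),('scene',bot.capture('scene')),('top',bot.capture('top'))):
    for d in bot.cut_out(c,'tube')[:5]:
        q=world(c,d['pixels'])
        if len(q)<30 or np.hypot(*(np.median(q,0)-g)[:2])>35: continue
        t=np.percentile(q[:,2],98); s=q[q[:,2]>t-6]
        print(n,round(d['p'],2),len(q),'zmin/top',np.percentile(q[:,2],2).round(1),t.round(1),'cap',((np.percentile(s,2,axis=0)+np.percentile(s,98,axis=0))/2).round(1))
        for lo in np.arange(t-110,t-10,20):
            s=q[(q[:,2]>lo)&(q[:,2]<lo+20)]
            if len(s)>8: print('   ',lo.round(),len(s),np.percentile(s[:,:2],[3,97],axis=0).round(1).tolist())
E
python3 ax.py
```

```text
[-0.94   0.538  2.168  1.717  0.704 -0.988] [ 549.6 -242.8   65.8] [ 3.14144157 -0.86143367  0.06404665] 24.403906495886773 26.138951057837403
wrist 0.91 6321 zmin/top 15.1 119.3 cap [ 535.  -243.6  116.8]
    9.0 377 [[519.6, -257.9], [527.4, -233.8]]
    29.0 250 [[519.4, -254.9], [523.5, -236.6]]
    69.0 319 [[521.0, -256.5], [528.2, -231.9]]
    89.0 1115 [[520.1, -257.2], [529.2, -230.9]]
scene 0.83 327 zmin/top 4.1 121.0 cap [ 533.4 -244.3  118.9]
    11.0 52 [[518.4, -259.9], [544.1, -246.8]]
    31.0 47 [[519.2, -259.3], [543.1, -250.7]]
    51.0 32 [[526.2, -259.1], [543.3, -253.0]]
    71.0 31 [[528.4, -258.3], [546.7, -249.6]]
    91.0 53 [[518.2, -262.8], [545.1, -244.1]]
top 0.46 105 zmin/top 68.3 122.8 cap [ 538.7 -243.5  120.2]
    93.0 12 [[523.8, -252.9], [543.6, -228.3]]
```

apply_moves(motion="0.015 0 -0.0125 0; 0.015 0 -0.0125 0; 0.015 0 -0.0125 0; 0.0065 -0.0265 0.0075 0; 0.0065 -0.0265 0.0075 0; 0.0065 -0.0265 0.0075 0; 0.0065 -0.0265 0.0075 0; 0.0065 -0.0265 0.0075 0")

```text
time: 24.45
tool_pos: [591.7, -106.6, 124.5]
tcp_rot: [-3.141, -0.862, 0.063]
contact_force: [0.2, -0.1, -1.1]
grip_width: 24.8
finger_force: 26.2
```

apply_moves(motion="0.0065 -0.0265 0.0075 0; 0 0 0 0")

```text
time: 24.7
tool_pos: [599.7, -78.3, 124.4]
tcp_rot: [-3.141, -0.861, 0.066]
contact_force: [0.3, -0.1, -1.0]
grip_width: 24.3
finger_force: 26.2
```

```bash
cat >> ax.py <<'E'
hsv=cv2.cvtColor(w['img'],cv2.COLOR_BGR2HSV); m=(hsv[...,0]>100)&(hsv[...,0]<130)&(hsv[...,1]>150)
q=world(w,m); q=q[(abs(q[:,2]-45)<3)&(abs(q[:,0]-665)<45)]
print('pad wrist',len(q),np.percentile(q,[1,99],axis=0).round(1).tolist() if len(q) else 0, cv2.minEnclosingCircle(q[:,:2].astype(np.float32)) if len(q) else 0)
print(R.round(3))
E
python3 ax.py
```

```text
[-0.501  0.353  2.222  2.005  0.467 -0.873] [599.7 -78.3 124.4] [-3.14080581 -0.86136489  0.06626057] 24.28240117818047 26.20376695655068
wrist 0.97 6346 zmin/top 74.1 177.9 cap [585.4 -79.1 175.5]
    68.0 389 [[569.2, -93.8], [577.4, -69.1]]
    88.0 283 [[569.1, -90.8], [573.4, -71.7]]
    128.0 312 [[571.1, -92.2], [578.3, -67.5]]
    148.0 1146 [[570.3, -93.3], [579.8, -66.7]]
scene 0.71 324 zmin/top 71.6 180.3 cap [582.7 -82.6 178.2]
    70.0 48 [[567.7, -97.9], [590.9, -80.1]]
    90.0 60 [[567.8, -96.8], [595.5, -78.0]]
    110.0 52 [[569.3, -96.1], [594.8, -84.9]]
    130.0 35 [[573.6, -97.5], [594.7, -87.1]]
    150.0 54 [[568.6, -101.4], [598.0, -77.3]]
top 0.61 119 zmin/top 79.2 183.4 cap [587.8 -82.4 181.2]
    153.0 22 [[573.1, -95.3], [599.2, -71.9]]
pad wrist 189 [[647.7, -110.6, 43.6], [677.2, -103.2, 47.0]] ((662.8091430664062, -103.89938354492188), 15.82758903503418)
[[ 0.65   0.067  0.757]
 [ 0.043 -0.998  0.051]
 [ 0.759 -0.001 -0.651]]
```

apply_moves(motion="0.0103 0.0013 0.012 0; 0.0103 0.0013 0.012 0; 0.0103 0.0013 0.012 0; 0.0103 0.0013 0.012 0; 0.0103 0.0013 0.012 0; 0 0 0 0")

```text
time: 25.75
tool_pos: [679.6, -82.7, 124.7]
tcp_rot: [3.141, -0.862, 0.063]
contact_force: [-0.1, 1.3, -0.7]
grip_width: 24.0
finger_force: 26.3
```

```bash
python3 ax.py
python3 - <<'E'
from h import *
o,p,R=pose()
s=bot.capture('scene')['img'][190:275,300:400]; t=bot.capture('top')['img'][160:225,300:380]; w=bot.capture('wrist')['img'][60:340,150:480]
cv2.imwrite('pics/q1.png',np.hstack([cv2.resize(x,(380,330),interpolation=cv2.INTER_CUBIC) for x in (s,w)]))
E
```

```text
[-0.416  0.449  2.023  1.911  0.38  -0.69 ] [679.6 -82.7 124.7] [ 3.14126474 -0.86227231  0.0634223 ] 24.048379534234996 26.30313383929405
wrist 0.61 6381 zmin/top 74.4 178.1 cap [665.2 -83.4 175.6]
    68.0 385 [[649.4, -98.2], [657.9, -73.2]]
    88.0 273 [[649.2, -95.3], [653.5, -76.0]]
    128.0 315 [[651.0, -96.2], [658.1, -71.7]]
    148.0 1159 [[650.2, -97.5], [659.6, -70.7]]
scene 0.81 288 zmin/top 70.0 181.4 cap [661.8 -86.5 180.1]
    71.0 50 [[646.9, -100.3], [671.8, -83.8]]
    91.0 56 [[646.6, -100.3], [675.2, -82.4]]
    111.0 47 [[648.3, -98.7], [673.0, -90.7]]
    131.0 23 [[656.8, -98.8], [671.8, -92.4]]
    151.0 34 [[650.7, -99.9], [674.3, -89.6]]
pad wrist 1314 [[647.1, -106.3, 44.1], [669.4, -62.1, 47.5]] ((658.1531982421875, -83.6712417602539), 24.166330337524414)
[[ 0.649  0.063  0.758]
 [ 0.041 -0.998  0.048]
 [ 0.759  0.    -0.651]]
```

View pics/q1.png

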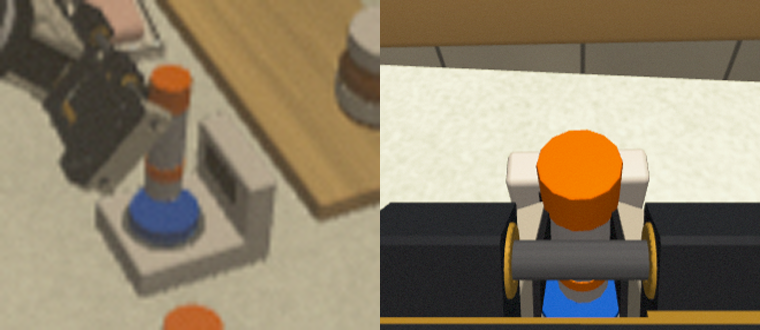

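Scene half: tube at (168,150), centred above the blue pad at (163,213). Wrist half: cap at (580,180) between the fingers, shelf clear. Now going down onto the pad.

apply_moves(motion="-0.0046 0 0.0039 0; -0.0046 0 0.0039 0; -0.0046 0 0.0039 0; 0 0 0 0")

```text
time: 26.7
tool_pos: [678.7, -81.7, 106.0]
tcp_rot: [-3.141, -0.861, 0.063]
contact_force: [-0.2, 0.0, -1.1]
grip_width: 24.0
finger_force: 26.3
```

apply_moves(motion="-0.0015 0 0.0013 0; -0.0015 0 0.0013 0; 0 0 0 0")

```text
time: 27.08
tool_pos: [679.5, -81.9, 103.2]
tcp_rot: [-3.142, -0.863, 0.064]
contact_force: [-0.4, -1.0, 2.7]
grip_width: 24.4
finger_force: 26.0
```

apply_moves(motion="-0.0015 0 0.0013 0; -0.0015 0 0.0013 0; 0 0 0 0")

```text
time: 27.45
tool_pos: [679.3, -81.9, 99.0]
tcp_rot: [-3.141, -0.863, 0.063]
contact_force: [-0.4, -0.2, 5.2]
grip_width: 24.4
finger_force: 25.8
```

apply_moves(motion="-0.0015 0 0.0013 0; -0.0015 0 0.0013 0; 0 0 0 0")

```text
time: 27.82
tool_pos: [679.7, -82.0, 95.5]
tcp_rot: [3.142, -0.864, 0.064]
contact_force: [-2.0, 0.9, 7.1]
grip_width: 24.3
finger_force: 25.6
```

apply_moves(motion="-0.001 0 0.0009 0; -0.001 0 0.0009 0; 0 0 0 0")

```text
time: 28.2
tool_pos: [680.0, -82.2, 93.2]
tcp_rot: [3.141, -0.864, 0.064]
contact_force: [-1.2, -0.8, 6.9]
grip_width: 20.1
finger_force: 28.0
```

```bash
python3 ax.py
```

```text
[-0.415  0.515  2.046  2.107  0.42  -0.902] [680.  -82.2  93.2] [ 3.14103839 -0.86439278  0.06394647] 20.0668326504862 27.960330315545434
wrist 0.94 6658 zmin/top 43.9 148.5 cap [667.9 -82.8 145.9]
    38.0 448 [[649.2, -97.3], [658.4, -71.9]]
    58.0 250 [[649.5, -94.9], [711.1, -75.5]]
    98.0 456 [[652.7, -93.8], [657.2, -73.5]]
    118.0 1258 [[652.6, -97.1], [662.6, -69.7]]
scene 0.53 264 zmin/top 47.7 150.7 cap [664.5 -83.3 148.5]
    41.0 34 [[648.9, -98.8], [668.6, -81.6]]
    61.0 43 [[649.6, -99.2], [672.2, -85.2]]
    81.0 41 [[650.3, -98.9], [675.0, -88.9]]
    101.0 25 [[660.3, -98.6], [676.3, -91.6]]
    121.0 46 [[651.5, -100.2], [678.2, -81.7]]
top 0.68 140 zmin/top 33.9 172.9 cap [658.6 -85.5 240.6]
    83.0 12 [[653.5, -94.6], [658.8, -77.8]]
    123.0 30 [[645.6, -99.1], [666.5, -69.0]]
    143.0 59 [[652.2, -97.9], [674.5, -71.4]]
pad wrist 0 0 0
[[ 0.648  0.063  0.759]
 [ 0.041 -0.998  0.048]
 [ 0.761  0.    -0.649]]
```

apply_moves(motion="0.0015 0 -0.0013 0; 0.0015 0 -0.0013 0; 0.0015 0 -0.0013 0; 0.0015 0 -0.0013 0; 0 0 0 0")

```text
time: 29.12
tool_pos: [679.0, -82.0, 99.9]
tcp_rot: [3.141, -0.862, 0.064]
contact_force: [-0.8, -1.1, 4.5]
grip_width: 20.4
finger_force: 28.1
```

```bash
python3 ax.py | grep -v scene
```

```text
[-0.415  0.499  2.042  2.063  0.408 -0.854] [679.  -82.   99.9] [ 3.14145764 -0.86155185  0.06360456] 20.357196954520152 28.080624270878616
wrist 0.78 6516 zmin/top 50.5 155.2 cap [666.9 -82.7 152.7]
    45.0 413 [[649.1, -96.5], [656.7, -72.4]]
    65.0 193 [[649.2, -93.6], [653.3, -75.8]]
    105.0 444 [[651.9, -93.5], [656.2, -73.6]]
    125.0 1224 [[651.7, -96.7], [661.6, -69.5]]
    47.0 43 [[647.8, -99.4], [672.8, -83.6]]
    67.0 50 [[648.1, -98.3], [671.8, -84.5]]
    87.0 37 [[651.2, -97.9], [674.6, -91.0]]
    107.0 27 [[656.9, -98.9], [676.6, -91.1]]
    127.0 40 [[652.6, -100.0], [678.4, -89.5]]
pad wrist 1019 [[640.9, -100.9, 42.2], [659.7, -67.0, 45.2]] ((651.5670166015625, -83.80140686035156), 18.80464744567871)
[[ 0.65   0.063  0.757]
 [ 0.041 -0.998  0.048]
 [ 0.759  0.    -0.651]]
```

apply_moves(motion="0.001 0 -0.0009 0; 0 0 0 0")

```text
time: 29.68
tool_pos: [679.0, -81.8, 101.2]
tcp_rot: [-3.141, -0.862, 0.064]
contact_force: [0.1, -1.9, 2.4]
grip_width: 20.5
finger_force: 28.1
```

apply_moves(motion="0 0 0 0; 0 0 0 0; 0 0 0 0", fingers=0.1)

```text
time: 30.05
tool_pos: [678.8, -81.6, 100.8]
tcp_rot: [-3.141, -0.861, 0.063]
contact_force: [0.0, 0.2, 0.3]
grip_width: 45.7
finger_force: 0.0
```

```bash
python3 ax.py
python3 - <<'E'
from h import *
o,p,R=pose()
w=bot.capture('wrist');M=np.array(w['mount']); w['world_from_camera']=M
q=world(w,np.ones((400,640),bool))  # tool frame
f=q[(abs(q[:,1])<32)&(abs(q[:,1])>15)&(abs(q[:,0])<15)&(q[:,2]>-60)&(q[:,2]<8)]
for lo in range(-60,8,6):
    s=f[(f[:,2]>lo)&(f[:,2]<lo+6)]
    if len(s): 
        a=s[s[:,1]>0]; print(lo,len(s), np.percentile(a,[2,98],axis=0).round(1).tolist() if len(a) else '')
E
```

```text
[-0.415  0.496  2.041  2.055  0.406 -0.846] [678.8 -81.6 100.8] [-3.14087027 -0.86106244  0.06345812] 45.72525331190067 0.0
wrist 0.9 6637 zmin/top 52.0 156.7 cap [662.5 -84.2 154.3]
    47.0 365 [[648.9, -97.6], [657.1, -73.0]]
    67.0 278 [[648.4, -107.1], [736.3, -70.6]]
    107.0 372 [[649.0, -98.0], [659.1, -70.6]]
    127.0 1142 [[647.8, -98.1], [657.7, -71.1]]
scene 0.53 277 zmin/top 47.5 159.9 cap [660.4 -85.4 157.5]
    50.0 47 [[646.6, -99.1], [672.8, -85.7]]
    70.0 44 [[646.5, -100.5], [671.7, -86.4]]
    90.0 31 [[650.0, -101.0], [674.2, -91.6]]
    110.0 19 [[660.2, -100.0], [673.3, -92.3]]
    130.0 44 [[646.9, -100.3], [674.7, -88.3]]
top 0.5 110 zmin/top 57.3 159.2 cap [660.9 -84.  156.8]
    69.0 13 [[651.5, -92.4], [661.6, -71.8]]
    89.0 12 [[651.5, -93.8], [666.8, -70.7]]
    109.0 9 [[651.3, -90.0], [659.2, -73.2]]
    129.0 10 [[650.3, -91.5], [663.8, -71.4]]
pad wrist 1595 [[640.5, -108.7, 43.1], [661.2, -58.5, 47.3]] ((664.9820556640625, -83.03429412841797), 27.471708297729492)
[[ 0.65   0.064  0.757]
 [ 0.041 -0.998  0.049]
 [ 0.759 -0.    -0.652]]
-60 277 [[2.7, 25.1, -59.9], [12.4, 31.8, -54.2]]
-54 261 [[4.7, 25.1, -53.8], [12.2, 31.6, -48.0]]
-48 269 [[2.4, 22.7, -47.9], [12.9, 31.5, -42.2]]
-42 281 [[-0.7, 15.4, -41.9], [13.7, 31.6, -36.2]]
-36 157 [[-2.7, 15.1, -35.7], [12.1, 30.7, -30.3]]
-30 7 [[-4.7, 15.1, -28.6], [0.0, 15.5, -24.7]]
-24 4 [[-9.2, 15.1, -23.1], [-6.0, 15.5, -20.6]]
```

Tube stands free and upright at (662.5,-84), pad centre (665,-83), but the side grip wedges it as the force rises. I'll back off, close the fingers and press on the cap from above instead, keeping about 12 mm clear of the shelf.

apply_moves(motion="0 0 -0.015 0; 0 0 -0.02 0; 0 0 -0.025 0; 0 0 -0.025 0; 0.015 0 -0.02 0; 0 0 0 0")

```text
time: 31.15
tool_pos: [609.8, -86.8, 183.1]
tcp_rot: [3.138, -0.865, 0.066]
contact_force: [-0.0, 0.4, -0.1]
grip_width: 50.3
finger_force: 0.0
```

apply_moves(motion="0 0 0 0; 0 0 0 0; 0 0 0 0; 0 0 0 0", fingers=-1)

```text
time: 31.65
tool_pos: [609.3, -86.2, 180.4]
tcp_rot: [-3.141, -0.861, 0.063]
contact_force: [0.1, 0.2, -0.8]
grip_width: 15.3
finger_force: 0.0
```

```bash
python3 ax.py; python3 -c "
from h import *
o,p,R=pose();print(to([630,-83,172],R,p),to([666,-83,172],R,p))"
```

```text
[-0.506  0.242  2.133  1.59   0.422 -0.416] [609.3 -86.2 180.4] [-3.14061467 -0.86109069  0.06308538] 15.288466750503707 0.0
pad wrist 91 [[651.6, -97.9, 44.1], [685.0, -63.2, 47.0]] ((668.1473999023438, -80.65279388427734), 22.815216064453125)
[[ 0.65   0.064  0.757]
 [ 0.041 -0.998  0.049]
 [ 0.759 -0.001 -0.652]]
[ 6.8 -2.  21.7] [30.2  0.3 49. ]
```

apply_moves(motion="0.0035 -0.0005 0.011 0; 0.0035 -0.0005 0.011 0; 0 0 0 0; 0 0 0 0")

```text
time: 32.45
tool_pos: [630.4, -83.7, 171.6]
tcp_rot: [-3.141, -0.861, 0.064]
contact_force: [-0.6, 0.7, -1.0]
grip_width: 0.2
finger_force: 0.0
```

```bash
sed -i 's/>35: continue/>80: continue/' ax.py; python3 ax.py; python3 -c "
from h import *
o,p,R=pose();print(to([666,-84,170],R,p))"
```

```text
[-0.473  0.29   2.096  1.642  0.4   -0.446] [630.4 -83.7 171.6] [-3.14095016 -0.86119572  0.06358011] 0.15308068760799115 0.0
wrist 0.89 2148 zmin/top 134.3 156.6 cap [662.7 -84.6 154.2]
    47.0 10 [[710.8, -60.4], [713.1, -59.7]]
    127.0 329 [[647.9, -98.8], [658.8, -70.1]]
top 0.66 119 zmin/top 50.8 161.3 cap [661.9 -84.  159.4]
    71.0 14 [[650.7, -92.6], [660.9, -71.6]]
    91.0 12 [[651.2, -91.0], [666.7, -70.6]]
    131.0 14 [[651.0, -94.3], [660.9, -71.5]]
pad wrist 0 0 0
[[ 0.65   0.064  0.757]
 [ 0.041 -0.998  0.049]
 [ 0.759 -0.    -0.652]]
[21.5  2.2 28.4]
```

apply_moves(motion="0.0072 0.0008 0.0095 0; 0.0072 0.0008 0.0095 0; 0.0072 0.0008 0.0095 0; 0 0 0 0")

```text
time: 33.25
tool_pos: [667.1, -83.9, 169.7]
tcp_rot: [-3.142, -0.862, 0.064]
contact_force: [-0.6, -0.3, -0.3]
grip_width: 0.4
finger_force: 0.0
```

apply_moves(motion="-0.0015 0 0.0013 0; -0.0015 0 0.0013 0; -0.0015 0 0.0013 0; 0 0 0 0")

```text
time: 33.75
tool_pos: [666.1, -84.1, 163.6]
tcp_rot: [-3.141, -0.861, 0.063]
contact_force: [-0.5, -1.1, 0.3]
grip_width: 0.4
finger_force: 0.0
```

apply_moves(motion="-0.0008 0 0.0007 0; -0.0008 0 0.0007 0; 0 0 0 0")

```text
time: 34.12
tool_pos: [666.2, -84.1, 161.6]
tcp_rot: [-3.141, -0.862, 0.063]
contact_force: [0.1, 1.1, 0.2]
grip_width: 0.5
finger_force: 0.0
```

apply_moves(motion="-0.0008 0 0.0007 0; -0.0008 0 0.0007 0; 0 0 0 0")

```text
time: 34.5
tool_pos: [666.2, -84.1, 159.5]
tcp_rot: [-3.141, -0.862, 0.063]
contact_force: [-0.1, -0.1, 0.3]
grip_width: 0.1
finger_force: 0.0
```

apply_moves(motion="-0.0008 0 0.0007 0; -0.0008 0 0.0007 0; 0 0 0 0")

```text
time: 34.88
tool_pos: [666.2, -84.0, 157.3]
tcp_rot: [-3.141, -0.862, 0.063]
contact_force: [0.7, 0.1, 0.4]
grip_width: 0.6
finger_force: 0.0
```

```bash
python3 ax.py
```

```text
[-0.433  0.368  2.025  1.696  0.373 -0.473] [666.2 -84.  157.3] [-3.1411797  -0.86155354  0.06338961] 0.5568702321435657 0.0
wrist 0.96 640 zmin/top 154.6 156.9 cap [672.6 -84.5 155.8]
scene 0.84 333 zmin/top 50.5 158.9 cap [661.9 -85.5 156.9]
    49.0 45 [[647.0, -100.1], [673.6, -83.4]]
    69.0 52 [[646.9, -100.2], [670.8, -83.0]]
    89.0 51 [[646.7, -99.4], [672.0, -80.8]]
    109.0 52 [[647.4, -99.5], [672.8, -85.6]]
    129.0 48 [[646.6, -100.2], [673.3, -86.6]]
pad wrist 16 [[643.1, -85.9, 44.8], [648.7, -84.8, 46.4]] ((645.8724365234375, -84.97734069824219), 2.8172147274017334)
[[ 0.65   0.064  0.757]
 [ 0.041 -0.998  0.048]
 [ 0.759 -0.    -0.651]]
```

apply_moves(motion="-0.002 0 -0.0023 0; -0.0008 0 0.0007 0; 0 0 0 0")

```text
time: 35.55
tool_pos: [663.2, -84.3, 156.3]
tcp_rot: [-3.141, -0.862, 0.063]
contact_force: [0.3, -1.4, -0.2]
grip_width: 0.5
finger_force: 0.0
```

apply_moves(motion="-0.0008 0 0.0007 0; 0 0 0 0")

```text
time: 35.8
tool_pos: [663.3, -84.3, 155.2]
tcp_rot: [-3.141, -0.862, 0.063]
contact_force: [0.1, 0.4, -0.7]
grip_width: 0.3
finger_force: 0.0
```

apply_moves(motion="-0.0008 0 0.0007 0; 0 0 0 0")

```text
time: 36.05
tool_pos: [663.3, -84.3, 154.2]
tcp_rot: [-3.141, -0.862, 0.063]
contact_force: [-0.4, 0.5, -0.8]
grip_width: 0.5
finger_force: 0.0
```

apply_moves(motion="-0.0008 0 0.0007 0; 0 0 0 0")

```text
time: 36.3
tool_pos: [663.3, -84.2, 153.1]
tcp_rot: [-3.141, -0.862, 0.063]
contact_force: [0.5, 0.1, -0.8]
grip_width: 0.7
finger_force: 0.0
```

apply_moves(motion="-0.0008 0 0.0007 0; 0 0 0 0")

```text
time: 36.55
tool_pos: [663.3, -84.2, 152.0]
tcp_rot: [-3.141, -0.862, 0.063]
contact_force: [-0.3, -0.2, -0.8]
grip_width: 0.1
finger_force: 0.0
```

```bash
python3 ax.py; python3 -c "
from h import *
c=bot.capture('scene')['img'][185:265,300:400]; w=bot.capture('wrist')['img'][60:340,150:480]
cv2.imwrite('pics/r1.png',np.hstack([cv2.resize(x,(390,330),interpolation=cv2.INTER_CUBIC) for x in (c,w)]))"
```

```text
[-0.436  0.374  2.038  1.74   0.378 -0.523] [663.3 -84.2 152. ] [-3.14125021 -0.86162774  0.0634594 ] 0.07169150709538091 0.0
wrist 0.56 1279 zmin/top 78.9 183.2 cap [627.6 -88.1 214.7]
    73.0 19 [[648.4, -85.6], [721.4, -59.2]]
    153.0 1204 [[661.1, -97.8], [677.3, -70.8]]
scene 0.82 335 zmin/top 48.9 159.8 cap [660.5 -85.8 157.7]
    50.0 45 [[646.9, -100.0], [673.8, -85.1]]
    70.0 52 [[647.1, -100.1], [672.1, -82.7]]
    90.0 52 [[647.0, -100.2], [674.7, -79.1]]
    110.0 50 [[647.8, -99.6], [672.7, -85.8]]
    130.0 52 [[646.3, -100.1], [674.6, -86.1]]
pad wrist 26 [[639.0, -86.2, 44.7], [648.6, -84.9, 46.9]] ((643.8168334960938, -85.89656066894531), 5.067478656768799)
[[ 0.65   0.064  0.757]
 [ 0.041 -0.998  0.048]
 [ 0.759 -0.    -0.651]]
```

View pics/r1.png

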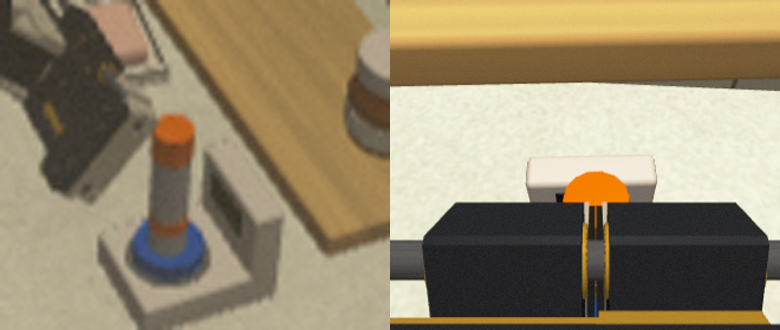

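The scene half shows the fingertips at about (150,100), still short of the cap top at (173,125). So the real finger ends seem to sit behind the reported TCP, which would also explain the weak side grip. I'll measure it from depth.

Run:
```python
from h import *
o,p,R=pose()
for n in ('scene','top','wrist'):
    c=bot.capture(n)
    if n=='wrist': c['world_from_camera']=np.array(c['mount']); t=world(c,np.ones((400,640),bool))
    else: t=(world(c,np.ones((400,640),bool))-p)@R
    g=t[(abs(t[:,1])<26)&(abs(t[:,0])<22)&(t[:,2]>-80)&(t[:,2]<15)]
    print(n,len(g))
    for lo in range(-80,15,5):
        s=g[(g[:,2]>=lo)&(g[:,2]<lo+5)]
        if len(s)>2: print('  ',lo,len(s),np.percentile(s,[3,97],axis=0)[:,:2].round(0).tolist())
```

```text
scene 154
   -65 5 [[11.0, -6.0], [13.0, 8.0]]
   -60 6 [[11.0, -16.0], [12.0, 8.0]]
   -55 5 [[11.0, -12.0], [14.0, 9.0]]
   -50 5 [[9.0, -13.0], [12.0, 8.0]]
   -45 4 [[10.0, -12.0], [12.0, 7.0]]
   -20 3 [[-8.0, -1.0], [-6.0, 4.0]]
   -15 15 [[-13.0, -4.0], [-2.0, 16.0]]
   -10 19 [[-18.0, -11.0], [4.0, 17.0]]
   -5 36 [[-20.0, -12.0], [7.0, 15.0]]
   0 29 [[-21.0, -9.0], [11.0, 15.0]]
   5 14 [[-20.0, -6.0], [12.0, 17.0]]
   10 10 [[-22.0, 9.0], [1.0, 16.0]]
top 177
   -80 3 [[15.0, 3.0], [17.0, 16.0]]
   -75 7 [[9.0, -5.0], [17.0, 13.0]]
   -70 12 [[10.0, -13.0], [15.0, 16.0]]
   -65 15 [[10.0, -16.0], [18.0, 17.0]]
   -60 12 [[10.0, -16.0], [15.0, 17.0]]
   -55 18 [[11.0, -12.0], [16.0, 16.0]]
   -50 10 [[8.0, -14.0], [16.0, 13.0]]
   -45 14 [[9.0, -13.0], [15.0, 15.0]]
   -40 6 [[13.0, -8.0], [15.0, 9.0]]
   -35 5 [[10.0, -4.0], [13.0, 4.0]]
   -15 4 [[-2.0, -5.0], [2.0, 9.0]]
   -10 13 [[-6.0, -10.0], [5.0, 15.0]]
   -5 29 [[-5.0, -13.0], [7.0, 14.0]]
   0 22 [[-15.0, -13.0], [9.0, 15.0]]
   5 6 [[3.0, -10.0], [9.0, 2.0]]
wrist 2051
   -80 345 [[-8.0, -2.0], [4.0, 2.0]]
   -65 43 [[10.0, -2.0], [11.0, 2.0]]
   -60 57 [[10.0, -3.0], [12.0, 2.0]]
   -55 80 [[10.0, -4.0], [12.0, 4.0]]
   -50 116 [[5.0, -4.0], [12.0, 4.0]]
   -45 82 [[10.0, -4.0], [12.0, 4.0]]
   -40 83 [[10.0, -4.0], [12.0, 4.0]]
   -35 44 [[10.0, -4.0], [12.0, 4.0]]
   -10 8 [[1.0, -1.0], [2.0, 2.0]]
   -5 437 [[1.0, -14.0], [5.0, 15.0]]
   0 496 [[4.0, -13.0], [9.0, 14.0]]
   5 256 [[8.0, -10.0], [12.0, 11.0]]
   10 4 [[12.0, -3.0], [12.0, 1.0]]
```

The fingers physically end about 31 mm behind the reported TCP, so the real grasp point is about 50 mm behind it. That fits the edge-only grip. I'll regrip the standing tube at the right depth.

apply_moves(motion="-0.0162 0 -0.0065 0; -0.0162 0 -0.0065 0; 0 0 0 0; 0 0 0 0; 0 0 0 0", fingers=0.1)

```text
time: 37.72
tool_pos: [633.1, -86.3, 136.6]
tcp_rot: [3.141, -0.863, 0.064]
contact_force: [-0.3, 0.7, -0.2]
grip_width: 45.8
finger_force: 0.0
```

apply_moves(motion="0 0 0.02 0; 0 0 0.02 0; 0 0 0.015 0; 0 0 0 0")

```text
time: 38.22
tool_pos: [674.6, -83.2, 99.7]
tcp_rot: [-3.141, -0.861, 0.064]
contact_force: [-0.1, 0.4, 0.5]
grip_width: 50.6
finger_force: 0.0
```

```bash
python3 ax.py; python3 -c "
from h import *
o,p,R=pose();print(to([700.5,-82,77.5],R,p))"
```

```text
[-0.423  0.495  2.052  2.062  0.415 -0.861] [674.6 -83.2  99.7] [-3.14080404 -0.86133974  0.06381639] 50.562390374217294 0.0
wrist 0.61 6719 zmin/top 53.7 156.6 cap [662.6 -84.7 154.1]
    47.0 269 [[648.9, -95.1], [653.5, -75.6]]
    67.0 23 [[648.3, -94.4], [739.3, -56.9]]
    87.0 72 [[653.0, -98.6], [661.2, -70.0]]
    107.0 808 [[648.9, -97.7], [658.1, -71.7]]
    127.0 1201 [[648.0, -98.5], [657.8, -71.5]]
scene 0.7 233 zmin/top 54.0 159.3 cap [660.4 -86.9 156.8]
    49.0 37 [[648.5, -100.3], [669.2, -89.1]]
    69.0 41 [[647.8, -100.9], [671.7, -90.4]]
    89.0 22 [[652.8, -101.4], [670.2, -94.8]]
    109.0 18 [[657.7, -100.0], [673.7, -91.0]]
    129.0 46 [[647.4, -100.5], [673.7, -85.6]]
top 0.59 113 zmin/top 71.0 159.4 cap [662.5 -84.1 156.8]
    69.0 12 [[650.8, -92.5], [661.1, -71.6]]
    89.0 9 [[651.1, -90.6], [662.2, -71.9]]
    109.0 11 [[651.4, -93.3], [661.8, -71.0]]
pad wrist 1476 [[638.3, -107.6, 42.4], [682.4, -60.2, 47.2]] ((665.0284423828125, -83.01254272460938), 27.47980308532715)
[[ 0.65   0.064  0.757]
 [ 0.042 -0.998  0.049]
 [ 0.759 -0.001 -0.651]]
[-0.4 -0.1 35.4]
```

apply_moves(motion="0 0 0.012 0; 0 0 0.011 0; 0 0 0.009 0; 0 0 0 0")

```text
time: 39.02
tool_pos: [698.5, -81.8, 78.4]
tcp_rot: [-3.141, -0.861, 0.063]
contact_force: [-1.1, 0.8, 0.1]
grip_width: 50.9
finger_force: 0.0
```

apply_moves(motion="0 0 0 0; 0 0 0 0; 0 0 0 0; 0 0 0 0; 0 0 0 0", fingers=-1)

```text
time: 39.65
tool_pos: [698.4, -82.1, 79.6]
tcp_rot: [-3.142, -0.862, 0.064]
contact_force: [-0.4, 0.4, 0.8]
grip_width: 28.1
finger_force: 30.0
```

```bash
python3 ax.py
```

```text
[-0.398  0.562  2.004  2.139  0.413 -0.921] [698.4 -82.1  79.6] [-3.14155545 -0.86219249  0.06360038] 28.098015936775443 29.994898438453674
wrist 0.73 8855 zmin/top 68.1 156.7 cap [662.9 -84.2 154.3]
    47.0 147 [[649.4, -98.4], [658.4, -72.0]]
    67.0 699 [[648.6, -98.2], [659.1, -71.5]]
    87.0 691 [[649.0, -96.0], [655.3, -74.0]]
    107.0 123 [[648.9, -91.0], [650.7, -79.0]]
    127.0 426 [[649.1, -99.0], [658.4, -70.4]]
wrist 0.71 687 zmin/top 44.4 47.2 cap [663.  -84.6  45.8]
top 0.45 93 zmin/top 106.3 160.4 cap [662.2 -84.1 158. ]
    130.0 11 [[650.6, -94.2], [666.2, -72.3]]
pad wrist 673 [[653.5, -106.7, 44.2], [672.8, -62.9, 47.4]] ((661.0576171875, -84.48699188232422), 23.30890655517578)
[[ 0.649  0.064  0.758]
 [ 0.041 -0.998  0.048]
 [ 0.759 -0.    -0.651]]
```

apply_moves(motion="0 0 0 0; 0 0 0 0", fingers=-0.1)

```text
time: 40.2
tool_pos: [698.2, -81.9, 79.1]
tcp_rot: [-3.141, -0.861, 0.064]
contact_force: [-0.1, 0.6, 0.1]
grip_width: 40.2
finger_force: 0.0
```

apply_moves(motion="0.003 0 0.006 0; 0.003 0 0.006 0; 0 0 0 0")

```text
time: 40.58
tool_pos: [711.9, -81.1, 76.0]
tcp_rot: [-3.142, -0.862, 0.064]
contact_force: [0.6, -0.4, 0.5]
grip_width: 41.3
finger_force: 0.0
```

apply_moves(motion="0 0 0 0; 0 0 0 0; 0 0 0 0; 0 0 0 0; 0 0 0 0", fingers=-1)

```text
time: 41.2
tool_pos: [711.2, -81.2, 76.0]
tcp_rot: [-3.141, -0.862, 0.063]
contact_force: [0.2, 0.5, -0.7]
grip_width: 28.6
finger_force: 29.1
```

```bash
python3 ax.py
```

```text
[-0.385  0.582  1.972  2.133  0.4   -0.904] [711.2 -81.2  76. ] [-3.14135416 -0.86157119  0.06342197] 28.628205105769947 29.07579817543592
wrist 0.86 7811 zmin/top 102.9 156.8 cap [666.6 -84.2 155.7]
    67.0 35 [[655.3, -99.4], [725.4, -69.3]]
    87.0 193 [[650.7, -98.2], [658.5, -72.0]]
    107.0 945 [[648.9, -97.2], [657.2, -72.6]]
    127.0 901 [[647.9, -94.5], [652.1, -76.0]]
scene 0.32 70 zmin/top 36.4 50.1 cap [668.7 -98.2  47.5]
    20.0 11 [[648.6, -111.5], [677.0, -101.5]]
top 0.38 61 zmin/top 150.5 162.0 cap [664.1 -84.1 159.2]
pad wrist 257 [[665.2, -105.8, 44.4], [679.4, -62.2, 47.3]] ((670.9057006835938, -83.85138702392578), 22.44614601135254)
[[ 0.65   0.064  0.757]
 [ 0.041 -0.998  0.048]
 [ 0.759 -0.    -0.651]]
```

apply_moves(motion="-0.0015 0 0.0013 0; -0.0015 0 0.0013 0; -0.0015 0 0.0013 0; 0 0 0 0")

```text
time: 42.0
tool_pos: [711.7, -81.3, 70.6]
tcp_rot: [-3.141, -0.863, 0.064]
contact_force: [-2.0, 0.1, 5.2]
grip_width: 28.2
finger_force: 29.1
```

apply_moves(motion="-0.0015 0 0.0013 0; -0.0015 0 0.0013 0; 0 0 0 0")

```text
time: 42.38
tool_pos: [711.9, -81.2, 67.1]
tcp_rot: [3.142, -0.864, 0.064]
contact_force: [-2.2, -0.3, 7.5]
grip_width: 28.5
finger_force: 29.1
```

apply_moves(motion="-0.0008 0 0.0007 0; -0.0008 0 0.0007 0; 0 0 0 0")

```text
time: 42.75
tool_pos: [712.5, -81.2, 66.1]
tcp_rot: [3.141, -0.866, 0.064]
contact_force: [-4.4, -0.3, 11.7]
grip_width: 28.5
finger_force: 29.3
```

```bash
python3 ax.py | head -7
```

```text
[-0.385  0.605  1.976  2.192  0.418 -0.967] [712.5 -81.2  66.1] [ 3.14120548 -0.86583744  0.06439879] 28.476236701436733 29.348373075845302
wrist 0.73 7850 zmin/top 93.9 146.7 cap [667.8 -84.3 145.7]
    57.0 26 [[656.9, -110.5], [717.8, -70.1]]
    77.0 189 [[651.9, -98.2], [680.4, -72.0]]
    97.0 985 [[650.0, -97.1], [657.9, -72.9]]
    117.0 884 [[649.2, -94.3], [653.6, -76.0]]
scene 0.67 902 zmin/top 8.1 88.9 cap [723.6 -82.6  87.5]
```

apply_moves(motion="-0.0008 0 0.0007 0; 0 0 0 0; 0 0 0 0; 0 0 0 0; 0 0 0 0; 0 0 0 0; 0 0 0 0; 0 0 0 0")

```text
time: 44.05
tool_pos: [713.1, -81.3, 66.1]
tcp_rot: [3.141, -0.868, 0.065]
contact_force: [-5.5, 0.6, 15.1]
grip_width: 28.6
finger_force: 29.5
```

apply_moves(motion="0 0 0 0; 0.0008 0 -0.0007 0; 0.0015 0 -0.0013 0; 0.0015 0 -0.0013 0; 0.0015 0 -0.0013 0; 0.0015 0 -0.0013 0; 0 0 0 0")

```text
time: 44.92
tool_pos: [711.7, -81.3, 72.5]
tcp_rot: [3.141, -0.863, 0.064]
contact_force: [-0.1, 0.3, 4.4]
grip_width: 28.3
finger_force: 30.2
```

apply_moves(motion="0.0008 0 -0.0007 0; 0.0008 0 -0.0007 0; 0 0 0 0")

```text
time: 45.3
tool_pos: [711.4, -81.3, 74.2]
tcp_rot: [-3.141, -0.862, 0.064]
contact_force: [2.3, -0.6, 2.4]
grip_width: 28.0
finger_force: 30.4
```

```bash
python3 ax.py | head -7
```

```text
[-0.385  0.586  1.972  2.143  0.402 -0.915] [711.4 -81.3  74.2] [-3.14149536 -0.86193383  0.06353333] 28.04976243103126 30.36214922834006
wrist 0.64 7792 zmin/top 101.2 155.0 cap [666.8 -84.3 154. ]
    65.0 29 [[655.6, -99.4], [662.6, -69.4]]
    85.0 198 [[650.7, -98.2], [658.8, -72.1]]
    105.0 947 [[649.2, -97.2], [657.1, -72.7]]
    125.0 896 [[648.1, -94.6], [652.5, -76.0]]
top 0.65 55 zmin/top 149.6 161.4 cap [663.5 -85.5 158.8]
```

Pressed fully, held for about a second, and nearly risen. Up the last millimetre or two, release, back off.

apply_moves(motion="0.0008 0 -0.0007 0; 0.0004 0 -0.0003 0; 0 0 0 0")

```text
time: 45.98
tool_pos: [711.2, -81.2, 75.5]
tcp_rot: [-3.141, -0.861, 0.063]
contact_force: [2.5, -0.8, 2.0]
grip_width: 28.4
finger_force: 30.4
```

apply_moves(motion="0 0 0 0; 0 0 0 0; 0 0 0 0; 0 0 0 0", fingers=0)

```text
time: 46.48
tool_pos: [711.2, -81.1, 75.4]
tcp_rot: [-3.141, -0.861, 0.063]
contact_force: [-0.8, 0.3, -0.4]
grip_width: 45.5
finger_force: 0.0
```

apply_moves(motion="0 0 -0.015 0; 0 0 -0.02 0; 0 0 -0.025 0; 0 0 -0.03 0; 0 0 -0.03 0; -0.02 0 -0.02 0; 0 0 0 0")

```text
time: 47.35
tool_pos: [590.6, -88.9, 152.0]
tcp_rot: [-3.141, -0.861, 0.062]
contact_force: [0.5, -0.3, 0.1]
grip_width: 45.9
finger_force: 0.0
```

```bash
sed -i 's/>80: continue/>180: continue/' ax.py; python3 ax.py
python3 - <<'E'
from h import *
for n in ('scene','top'):
    c=bot.capture(n)
    for t in ('magnifier','tumbler','tweezers','tube'):
        for d in bot.cut_out(c,t)[:4]:
            if d['p']<.3: continue
            q=world(c,d['pixels']); print(n,t,round(d['p'],2),np.percentile(q,[2,50,98],axis=0).round(0).tolist())
E
```

```text
[-0.539  0.278  2.209  1.799  0.456 -0.673] [590.6 -88.9 152. ] [-3.14121949 -0.86140235  0.06193875] 45.9173395605338 0.0
wrist 0.51 16891 zmin/top 5.8 246.7 cap [655.8 -82.7 244. ]
    137.0 476 [[776.8, -290.1], [786.7, -277.4]]
    157.0 573 [[776.6, -290.3], [787.2, -277.4]]
    177.0 85 [[776.4, -290.0], [782.1, -278.1]]
    217.0 221 [[643.9, -213.1], [669.7, 59.2]]
scene 0.63 325 zmin/top 52.8 158.6 cap [659.2 -85.2 156.4]
    49.0 43 [[647.0, -100.0], [673.6, -87.0]]
    69.0 50 [[647.0, -100.9], [671.9, -81.8]]
    89.0 52 [[647.2, -101.0], [669.4, -78.7]]
    109.0 51 [[647.7, -99.8], [673.6, -86.0]]
    129.0 49 [[646.6, -100.3], [671.6, -86.9]]
pad wrist 1276 [[638.4, -109.5, 42.5], [682.0, -56.7, 47.2]] ((664.8566284179688, -83.47234344482422), 27.823881149291992)
[[ 0.65   0.062  0.757]
 [ 0.04  -0.998  0.047]
 [ 0.759 -0.    -0.651]]
scene magnifier 0.75 [[466.0, -46.0, 79.0], [527.0, 247.0, 108.0], [557.0, 256.0, 305.0]]
scene magnifier 0.39 [[680.0, 124.0, -508.0], [712.0, 139.0, 323.0], [1277.0, 1786.0, 424.0]]
scene tumbler 0.72 [[647.0, -101.0, 1.0], [659.0, -94.0, 109.0], [736.0, 64.0, 159.0]]
scene tumbler 0.59 [[440.0, 401.0, 13.0], [473.0, 423.0, 77.0], [494.0, 475.0, 98.0]]
scene tweezers 0.4 [[420.0, 23.0, 2.0], [465.0, 41.0, 7.0], [507.0, 57.0, 13.0]]
scene tube 0.68 [[647.0, -101.0, 2.0], [658.0, -94.0, 109.0], [729.0, 53.0, 159.0]]
scene tube 0.67 [[587.0, -306.0, 4.0], [601.0, -299.0, 95.0], [624.0, -270.0, 145.0]]
top magnifier 0.53 [[496.0, 228.0, 2.0], [527.0, 245.0, 73.0], [561.0, 254.0, 128.0]]
top tumbler 0.89 [[437.0, 404.0, 1.0], [469.0, 450.0, 50.0], [499.0, 470.0, 99.0]]
top tumbler 0.59 [[626.0, -129.0, 4.0], [653.0, -77.0, 32.0], [697.0, -40.0, 54.0]]
top tweezers 0.64 [[426.0, 25.0, -3.0], [470.0, 41.0, 7.0], [508.0, 57.0, 15.0]]
top tube 0.42 [[529.0, -335.0, 17.0], [538.0, -322.0, 73.0], [547.0, -317.0, 82.0]]
```

```bash
python3 -c "
from plant import bot
print(bot.close_job())"
```

```text
the job is handed in; nothing more can be done
None
```

The job is handed in: the magnifier stands upright with its whole foot on the cork mat. The middle-sized tube pressed the pad fully down (about 10 mm, peaking near 15 N, held over a second) and stands upright about 3 mm off the centre of the risen pad. An earlier press with a poor grip stopped about 2 mm short, so I regripped and pressed again. It finished at about 48 s with nothing knocked over.

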